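# Pulse the coffee grinder with its twist-on lid

### The job

The washed coffee grinder needs a short test pulse, but its measuring scoop is still standing in the bowl: hang the scoop by the loop of its handle on the empty hook of the utensil stand and let go of it. Then set the lid onto the grinder with its two pins down through the notches, twist it clockwise to the pulse position, halfway to the lock, and finish while still holding it there against the spring. Do not turn it so far that it clicks into the lock, and leave the mug, the tumbler and the teaspoon where they are.

Things in the scene. Friction and masses are not known exactly. Their poses are not given: they have to be found in the camera images.
- grinder: Cordless white coffee grinder, 107 mm wide at the foot, 130 mm tall, stuck fast to the worktop. Origin: centre of its underside; z up. On top a black collar, 99 mm outside, with an aluminium lip; steel marks on two opposite sides: a dot at each notch, a broad bar 0.57 rad clockwise (from above) = pulse, a double bar 1.1 rad clockwise = lock. The wall cabinet above begins 0.60 m ahead and 0.45 m up
- grinder_mouth (a point): centre of the collar's round mouth (77.6 mm wide), level with the collar's top, 130 mm above the worktop; axes as the grinder's. The lip round it is 5.5 mm thick; under it runs a groove 9.5 mm high, out to 88 mm diameter, its floor 115 mm above the worktop. In the bowl below (78 mm wide) a blade hub, 20 mm wide, stands up to 95 mm above the worktop
- entry_notch (a point): middle of the notch in the lip at the grinder's -x side, at the collar's top, 41.5 mm from the axis; 12 mm wide, reaching out to 44 mm from the axis. A like one lies opposite at +x. The lid's pins go down through these two
- pulse_mark (a point): the broad bar mark on the collar, 0.57 rad clockwise (from above) of entry_notch: with an end of the lid's grip bar over it the lid is in the middle of the pulse position
- pulse_switch (a joint): sprung switch ring in the groove, rad: 0 at rest, grows as a pin pushes its tab clockwise (from above). The pin meets the tab after 0.05 rad, so the lid's twist from the notches = value + 0.05. Pulse: 0.35 to 0.70, middle 0.52. A detent is felt from 0.85 and clicks into the lock at 0.97. The spring turns the lid back. Turning takes 0.05 N m at first, 0.09 N m at pulse; the detent roughly 0.4 N m
- lid: Loose grinder lid, about 120 g, 64 mm tall, upright on the worktop at the start. Origin: centre of its underside; z up. Clear plug 73.6 mm wide (65 mm at its foot, tapered over 8 mm), 29 mm tall; above it a black flange 98 mm wide, domed to 38.5 mm up; on top a grip bar along x. Same when turned by half a turn. Fully in, its origin is 103 mm above the worktop (pins still on top of the lip: 118 mm)
- lid_bar (a point): middle of the lid's upright grip bar, 50 mm above the lid's origin; the bar is 64 mm long along the lid's x, 18 mm wide along y, 36 to 64 mm above the origin. Axes as the lid's
- lid_pin (a point): axis of the pin on the lid's -x side, 39 mm from the lid's axis and 15.5 mm above its origin; a round pin 7 mm thick, its rounded tip 42.5 mm from the axis. A like one at +x. The lid goes in when its x axis lies along the grinder's x axis, either way round, within 0.05 rad
- scoop: Loose steel measuring scoop, about 60 g, standing level in the grinder's bowl on the blade hub, its handle lying over the collar. Origin: centre of the underside of its cup; x along the handle to the loop, z up. Cup 40 mm wide, 41 mm tall; handle 12 mm wide, 7 mm thick, its middle 38.6 mm above the origin, out to 106 mm from the cup's axis; at its end a flat round loop
- scoop_grip (a point): point in the handle, 80 mm from the cup's axis and 38 mm short of the loop's centre, free of the grinder on both sides and below; axes as the scoop's
- scoop_loop (a point): centre of the scoop's loop, 118 mm from the cup's axis; the loop is of 5 mm bar, hole 22 mm, outside 32 mm, and lies in the plane of the handle; axes as the scoop's
- hook_stand: Utensil stand fixed to the worktop: wooden foot 110 mm wide, steel post at its centre, 232 mm tall. Origin: centre of its underside. One empty U-shaped hook of 6 mm bar on the stand's -x side: it leaves the post 219 mm up, turns down 53 mm from the post, and ends in an upright prong; two small measuring spoons hang on shorter hooks on the other side
- hook_seat (a point): lowest point of the empty hook's U, on top of the bar, 192 mm above the worktop, 64 mm from the post's axis: the loop hangs here. Axes as the stand's (the hook points to -x). A loop lowered flat over the prong, the cup away from the post, and let go swings down and hangs here
- hook_tip (a point): top of the prong of the empty hook, 216 mm above the worktop, 77 mm from the post's axis; the prong is nearly upright for 15 mm below it, and 17 mm of free gap lie between it and the U's other leg
- mug: white mug, 89 mm tall, a bystander; origin at the underside
- tumbler: clear glass tumbler, 82 mm wide, 93 mm tall, a bystander; origin at the underside
- spoon: teaspoon lying on the worktop behind the grinder, 130 mm long, a bystander; origin under its middle

How it is judged:
By the outcome, as a careful person would: the job done as asked, in the order asked, and still so for the second after the job is handed in, while the arm keeps its last pose, push and grip.
It also fails if it takes over 64 s, if anything falls off the work surface, if the arm or the gripper's body presses on something with over 40 N, if the wrist force passes 120 N, or if a joint passes its speed limit or range.

### The arm

A 6-joint arm with a two-finger parallel gripper is mounted at the origin on a cart in front of the work surface, level with it; the furniture and walls round the work are solid. World frame = base frame: x ahead of the robot, y to its left, z up, the work surface at z = 0. Lengths are in m, angles in rad, forces in N, time in s.
With the tool pointing down it reaches from about 0.35 to 0.775 m from the base axis. Payload 5.5 kg.
Tool frame: the origin (TCP) lies at the very end of the fingers, on their centre line; the grasp point (between the pads) lies 19 mm behind it (env.grasp_offset is the distance from the TCP to the grasp point, in m); z points along the fingers, x is the direction in which the jaws open and shut, and the axes are right-handed (so a half turn about z gives the same grasp; the last joint's range is limited). The gripper opens to 85 mm and grips with 20 to 120 N. Pads are 22 mm wide; open, the fingers measure 114 mm over their backs; the gripper's body (76 mm by 85 mm) begins 54 mm behind the grasp point. The pads swing forward as they close: fully open they stand 13 mm farther back than shut.
Start: joints at [1.073, 0.313, 0.046, 1.304, 0, 1.431], TCP at [0.201, 0.539, 0.231] pointing down, gripper open.
Joint ranges: [-2.76, 2.76], [-0.86, 1.69], [-1.03, 1.26], [-2.2, 2.34], [-1.47, 1.5], [-3.14, 3.14]. Speed limits (rad/s): [2.57, 2.57, 3.14, 3.14, 3.14, 3.14].

### API

Orientations are given as a unit quaternion [w, x, y, z].
In Python, from workcell import status, viewer, env gives the robot as it stands.
- The arm moves only by the tool carry_out, never from a script. Its argument "plan" is a list of rows, each an object of numbers: "x", "y", "z": the shift along the tool's x, y, z in m; "ax", "ay", "az": the turn, a rotation vector about the tool's x, y, z in rad; "hand": the opening, from 0 (shut) to 1 (fully open). In form: [{"x": .., "y": .., "z": .., "ax": .., "ay": .., "az": .., "hand": ..}, ...]. A call has 1 to 12 rows; each row is the pose to reach, as a shift and turn from the pose measured when the call began, along the tool's axes at that moment; what a row does not reach only later rows make up. A row lasts 1/12 s, in which the tool goes at most 41.7 mm and 7.16 degrees, less where a joint would pass 70% of its speed; a pose out of reach is approached as far as the arm can. A call with a gripper value outside its range is refused whole. The fingers move at their own pace and stop on an object; "squeeze" is the grip in N (left out, the last holds). Time passes only in rows, so rows that repeat a pose let the fingers close. It gives the time, the measured TCP pose, the force and the opening at its end, in the units of the state.
- status.get_state(): the state, without advancing time (a new reading comes with each control period).
- viewer.read_camera(name): name is "side" or "top"; returns the picture (420x560x3 uint8, red, green, blue); there is no depth.
- viewer.camera_model(name): a dict with "vfov" (degrees; the focal length in pixels is half the picture's height over the tangent of half this angle, whatever the lens; pixels are square), "cx", "cy" (the principal point, pixels), "T" (4x4, takes a point from camera to world coordinates). Camera axes: x right, y down, z forward; pixel columns grow to the right and rows downward; lengths in m; the calibration is good to about 2 mm. A picture is of the moment at which its call begins. camera_model takes no time and is no camera call.
- env.hand_in(): hands the job in, once; it reports no verdict.
The state is a dict: "clock": time; "joint_pos": joint angles; "qvel": joint speeds; "tau": joint torques, N m; "tcp_pos": TCP position; "orientation": TCP orientation; "wrist_force": force on the tool from outside, world axes, zero at the start; "ft_torque": the same for the moment, N m; "finger_gap": finger opening in m.
Only numpy, scipy, OpenCV 4.12 (cv2) and the standard library are available. Lean on these libraries where they do the work, as an engineer would, in place of code of your own. Each camera call takes 0.05 s, during which the arm holds its last target.

## Working session

There is one attempt and no reset: what is moved stays moved. The work goes in short steps, Python scripts to look and compute and a tool call to move; the robot and the scene stay as the last step left them, time stands still between calls to the robot, and variables do not carry over. Pictures are saved under pics/ and viewed, and the job is handed in when it is done.

Besides the shell and the picture viewer there is one more tool, called as name(argument=value, ...) on one line, values as JSON. carry_out: Moves the arm, as the interface text tells. Its arguments: {"type":"object","properties":{"plan":{"type":"array"},"squeeze":{"type":"number"}},"required":["plan"]}

```bash
mkdir -p pics; ls
python3 - <<'E'
from workcell import status, viewer, env
import cv2, numpy as np
np.set_printoptions(precision=4,suppress=True)
print(status.get_state()); print(env.grasp_offset)
for n in ("side","top"):
    print(n,viewer.camera_model(n))
    im=viewer.read_camera(n); cv2.imwrite(f"pics/{n}0.png",im[...,::-1])
E
```

```text
pics
{'clock': 0.0, 'joint_pos': array([ 1.0734,  0.314 ,  0.045 ,  1.3036, -0.    ,  1.4312]), 'qvel': array([ 0.0012,  0.0017, -0.0008,  0.0006,  0.0001, -0.0006]), 'tau': array([ -0.0001, -48.0629,  29.8533,   0.0194,  -0.0004,   0.    ]), 'tcp_pos': array([0.2011, 0.5381, 0.2304]), 'orientation': array([ 0.0004,  0.8216,  0.57  , -0.0008]), 'wrist_force': array([-0.0809,  0.827 , -0.1978]), 'ft_torque': array([-0.0235,  0.0417, -0.0166]), 'finger_gap': 0.08513514148728679}
0.0187
side {'vfov': 57.932826944138576, 'cx': 276.26219925734955, 'cy': 206.5194569840066, 'T': array([[ 0.9113, -0.2081,  0.3554,  0.1417],
       [-0.4112, -0.4107,  0.8138, -0.952 ],
       [-0.0234, -0.8877, -0.4598,  0.6379],
       [ 0.    ,  0.    ,  0.    ,  1.    ]])}
top {'vfov': 43.5388910970566, 'cx': 271.1222080238554, 'cy': 213.1961877736041, 'T': array([[-0.3935, -0.8755,  0.2806,  0.185 ],
       [-0.9193,  0.3728, -0.1258,  0.0949],
       [ 0.0055, -0.3075, -0.9515,  1.3785],
       [ 0.    ,  0.    ,  0.    ,  1.    ]])}
```

View pics/side0.png

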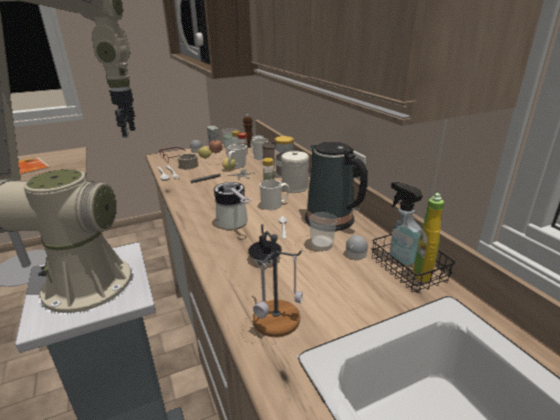

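View pics/top0.png

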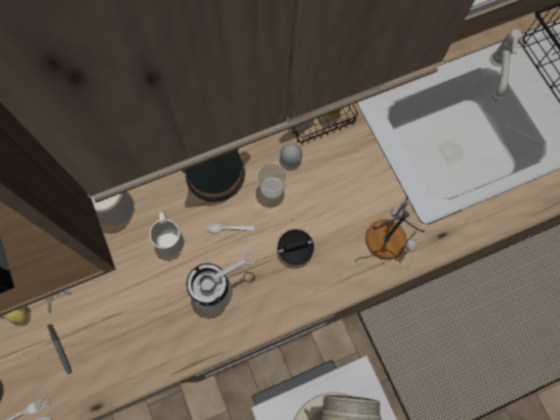

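```bash
cat > h.py <<'E'
import numpy as np, cv2
from workcell import status, viewer, env
np.set_printoptions(precision=4,suppress=True)
def cam(n):
    m=viewer.camera_model(n); f=210/np.tan(np.radians(m['vfov'])/2)
    return f,m['cx'],m['cy'],np.array(m['T'])
def proj(n,P):
    f,cx,cy,T=cam(n); P=np.atleast_2d(P); p=(P-T[:3,3])@T[:3,:3]
    return np.c_[f*p[:,0]/p[:,2]+cx, f*p[:,1]/p[:,2]+cy]
def ray(n,u,v):
    f,cx,cy,T=cam(n); d=T[:3,:3]@np.array([(u-cx)/f,(v-cy)/f,1]); return T[:3,3],d
def atz(n,u,v,z):
    o,d=ray(n,u,v); return o+d*(z-o[2])/d[2]
def crop(src,out,x0,y0,x1,y1,s):
    im=cv2.imread(src)[y0:y1,x0:x1]; cv2.imwrite(out,cv2.resize(im,None,fx=s,fy=s,interpolation=cv2.INTER_CUBIC))
def rot(q):
    from scipy.spatial.transform import Rotation as R
    return R.from_quat([q[1],q[2],q[3],q[0]])
E
python3 - <<'E'
from h import *
s=status.get_state()
print(proj("side",s['tcp_pos']),proj("top",s['tcp_pos']),proj("side",[0,0,0]),proj("top",[0,0,0]))
for n in("side","top"): print(n,cam(n)[0])
crop("pics/top0.png","pics/t0a.png",170,210,440,310,2.9)
crop("pics/side0.png","pics/s0a.png",190,130,360,340,2.85)
print(atz("top",208,285,0.13),atz("top",296,247,0.04),atz("top",386,239,0.0))
print(atz("side",230,195,0.13),atz("side",264,252,0.02),atz("side",276,316,0.0))
E
```

```text
[[129.72   136.3667]] [[ 58.8715 467.816 ]] [[ 87.7856 282.8342]] [[334.1502 440.8006]]
side 379.3743274317768
top 525.8505524896134
[0.4466 0.1394 0.13  ] [ 0.4686 -0.1054  0.04  ] [ 0.4016 -0.3454  0.    ]
[0.4376 0.0831 0.13  ] [ 0.4706 -0.1021  0.02  ] [ 0.4042 -0.3323  0.    ]
```

View pics/t0a.png

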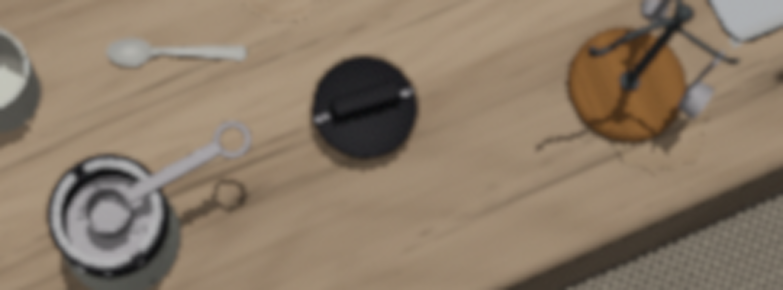

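View pics/s0a.png

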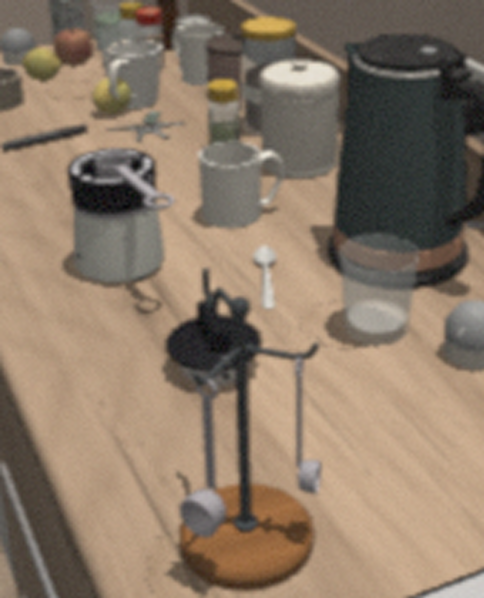

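Run:
```python
from h import *
crop("pics/top0.png","pics/a1.png",170,240,270,315,8)
crop("pics/side0.png","pics/a2.png",205,175,275,245,8)
crop("pics/top0.png","pics/a3.png",350,190,440,280,6.5)
crop("pics/side0.png","pics/a4.png",240,220,310,340,5)
```

```text
(no output)
```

View pics/a1.png

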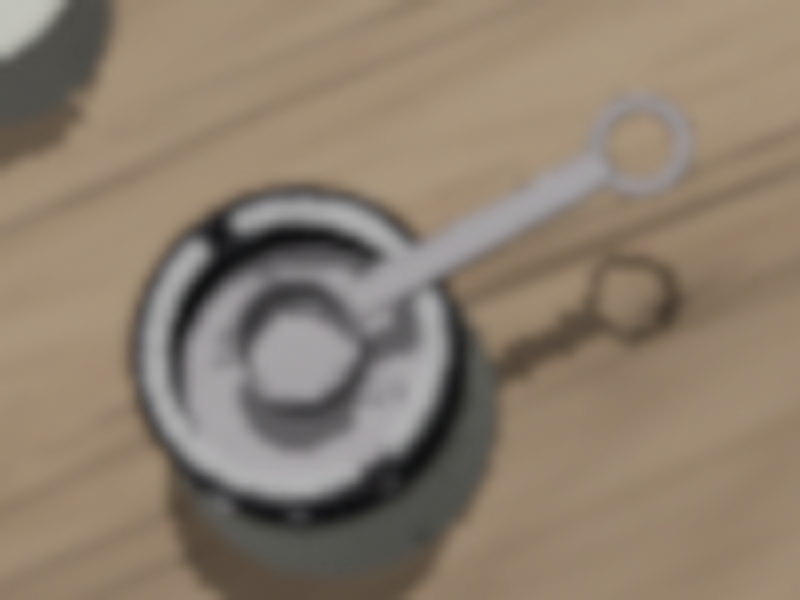

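View pics/a2.png

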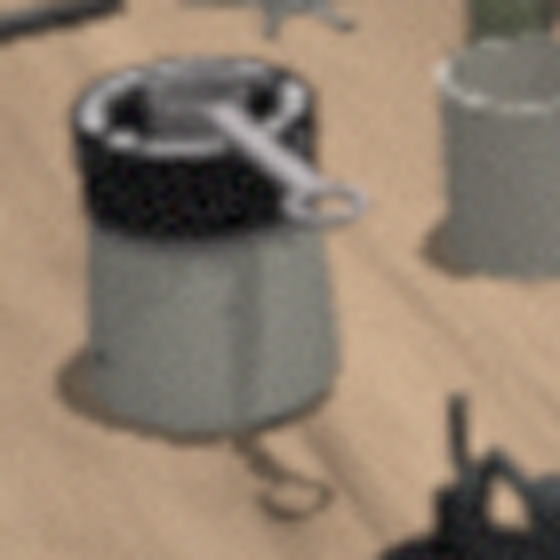

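View pics/a3.png

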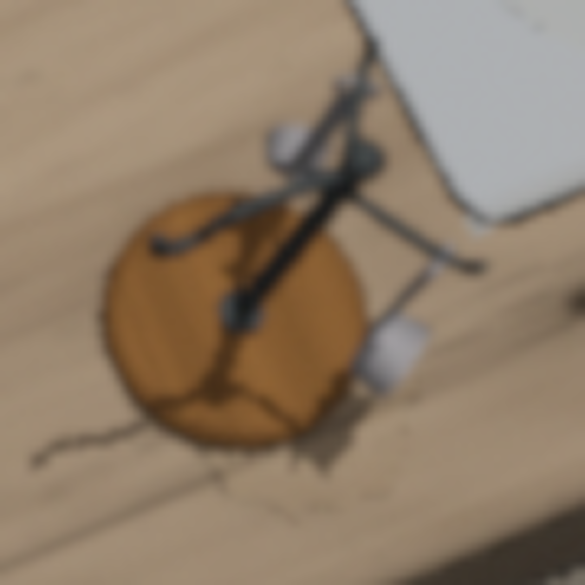

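View pics/a4.png

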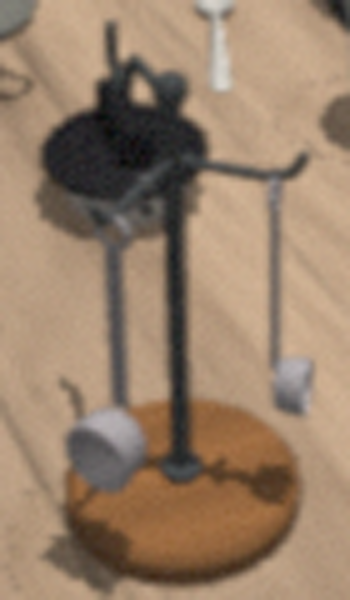

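```bash
cat >> h.py <<'E'
from scipy.optimize import least_squares
def c2p(pts,x0,y0,s):
    return [( (a+.5)/s-.5+x0, (b+.5)/s-.5+y0) for a,b in pts]
def tri(obs):
    # obs: list of (cam,u,v)
    A=[];b=[]
    for n,u,v in obs:
        o,d=ray(n,u,v); d=d/np.linalg.norm(d); M=np.eye(3)-np.outer(d,d); A.append(M);b.append(M@o)
    P=np.linalg.lstsq(np.vstack(A),np.hstack(b),rcond=None)[0]
    return P,[proj(n,P)[0]-[u,v] for n,u,v in obs]
E
python3 - <<'E'
from h import *
t=c2p([(296,346),(643,145),(220,232),(380,478),(303,352)],170,240,8)
s=c2p([(196,105),(332,203)],205,175,8)
print("mouth",atz("top",*t[0],.13),atz("side",*s[0],.13))
print("tri",tri([("top",*t[0]),("side",*s[0])]))
print("loop tri",tri([("top",*t[1]),("side",*s[1])]))
print("notches",[atz("top",*p,.13) for p in t[2:4]])
t=c2p([(365,158),(160,245),(242,310),(235,320)],350,190,6.5)
s=c2p([(177,165),(112,25),(182,470),(182,487)],240,220,5)
for a,b in zip(t,s): print(tri([("top",*a),("side",*b)]))
E
```

```text
mouth [0.4529 0.1407 0.13  ] [0.4521 0.1371 0.13  ]
tri (array([0.4532, 0.1408, 0.1283]), [array([0.003 , 0.0147]), array([ 0.0105, -0.0033])])
loop tri (array([0.4684, 0.022 , 0.1329]), [array([-0.008 , -0.0426]), array([-0.0331,  0.011 ])])
notches [array([0.4942, 0.1493, 0.13  ]), array([0.4063, 0.132 , 0.13  ])]
(array([ 0.4028, -0.353 ,  0.1941]), [array([0.3898, 2.0554]), array([ 2.2489, -0.8209])])
(array([ 0.4048, -0.2653,  0.2127]), [array([-0.0662, -0.3483]), array([-0.3464,  0.1201])])
(array([ 0.401 , -0.3433,  0.0186]), [array([0.096 , 0.4236]), array([ 0.4771, -0.1699])])
(array([ 0.4006, -0.3424,  0.0074]), [array([0.0542, 0.2373]), array([ 0.2676, -0.0951])])
```

```bash
cat >> h.py <<'E'
def circ(c,r,n=72):
    a=np.linspace(0,2*np.pi,n+1); return np.c_[c[0]+r*np.cos(a),c[1]+r*np.sin(a),np.full(n+1,c[2])]
def overlay(src,cam,out,box,s,polys,pts=()):
    x0,y0,x1,y1=box
    im=cv2.imread(src)[y0:y1,x0:x1]; im=cv2.resize(im,None,fx=s,fy=s,interpolation=cv2.INTER_CUBIC)
    f=lambda P:((proj(cam,P)-[x0,y0]+.5)*s-.5)
    cols=[(0,0,255),(0,255,0),(255,0,0),(0,255,255),(255,0,255),(255,255,0)]
    for i,P in enumerate(polys): cv2.polylines(im,[np.round(f(np.array(P))).astype(int)],False,cols[i%6],1)
    for p in pts: cv2.drawMarker(im,tuple(int(v) for v in np.round(f(p)[0])),(0,165,255),cv2.MARKER_CROSS,9,1)
    cv2.imwrite(out,im)
E
cat > ov.py <<'E'
from h import *
G=np.array([0.4525,0.1407]); th=0.194
ux=np.array([np.cos(th),np.sin(th)])
L=np.array([0.468,0.022]); hd=np.array([0.02,-0.118]); 
polys=[circ([*G,.13],.0495),circ([*G,.13],.0388),circ([*G,0],.0535),circ([*L,.1336],.016),circ([*L,.1336],.011)]
nt=[np.r_[G+ux*.0415,.13],np.r_[G-ux*.0415,.13]]
for k in(0.57,1.1):
  for sg in(1,-1):
    a=th-k; nt.append(np.r_[G+sg*.047*np.array([np.cos(a),np.sin(a)]),.13])
overlay("pics/top0.png","top","pics/o1.png",(170,240,270,315),8,polys,nt)
overlay("pics/side0.png","side","pics/o2.png",(205,175,275,245),8,polys,nt)
E
python3 ov.py
```

```text
(no output)
```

View pics/o1.png

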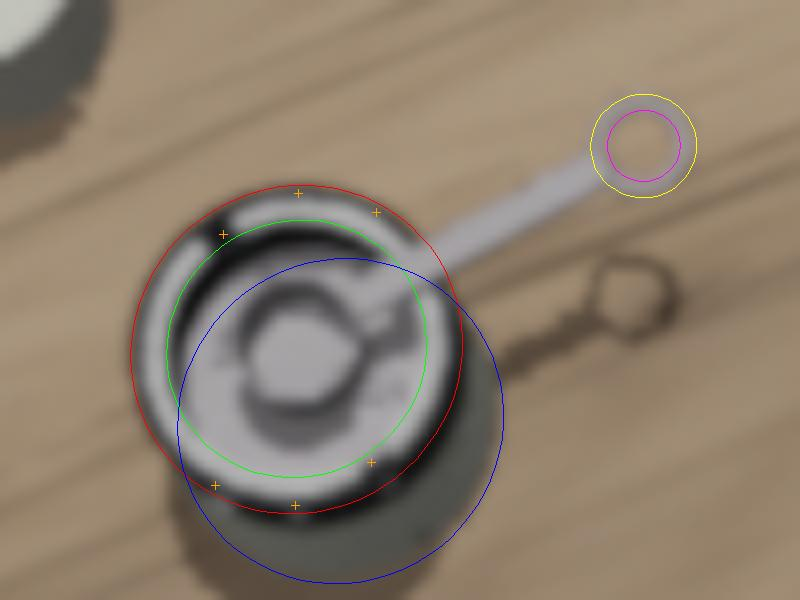

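View pics/o2.png

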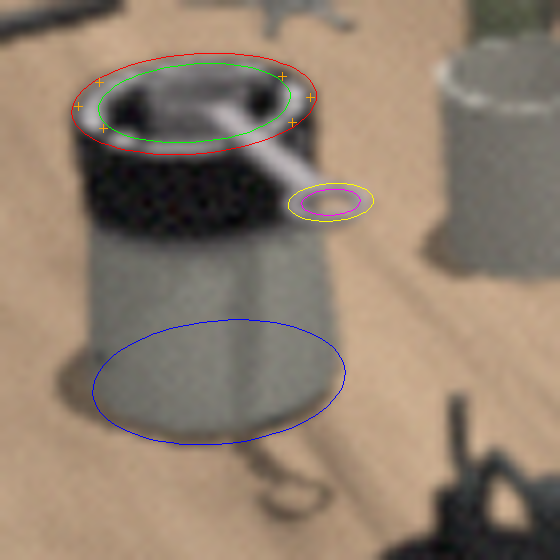

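```bash
cat > ov2.py <<'E'
from h import *
import sys
S=np.array([0.4015,-0.3425]); a=1.535   # hook dir angle
u=np.array([np.cos(a),np.sin(a)])
P=lambda r,z: np.r_[S+u*r,z]
polys=[circ([*S,0.0],.055),circ([*S,0.018],.055),[P(0,0),P(0,.232)],[P(0,.219),P(.053,.219),P(.055,.2),P(.064,.189),P(.073,.2),P(.077,.216)]]
overlay("pics/top0.png","top","pics/o3.png",(350,190,440,280),6.5,polys,[P(.077,.216),P(.064,.192)])
overlay("pics/side0.png","side","pics/o4.png",(240,220,310,340),5,polys,[P(.077,.216),P(.064,.192)])
D=np.array([0.469,-0.1055]); b=-1.40
w=np.array([np.cos(b),np.sin(b)])
Q=lambda x,z: np.r_[D+w*x,z]
polys=[circ([*D,.03],.049),circ([*D,0.0],.0325),[Q(-.032,.064),Q(.032,.064)],[Q(.032,.036),Q(.032,.064)],[Q(-.032,.036),Q(-.032,.064)]]
overlay("pics/top0.png","top","pics/o5.png",(270,220,325,275),10,polys,[Q(.0,.064)])
overlay("pics/side0.png","side","pics/o6.png",(240,215,300,275),9,polys,[Q(.0,.064)])
E
python3 ov2.py
```

```text
(no output)
```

View pics/o3.png

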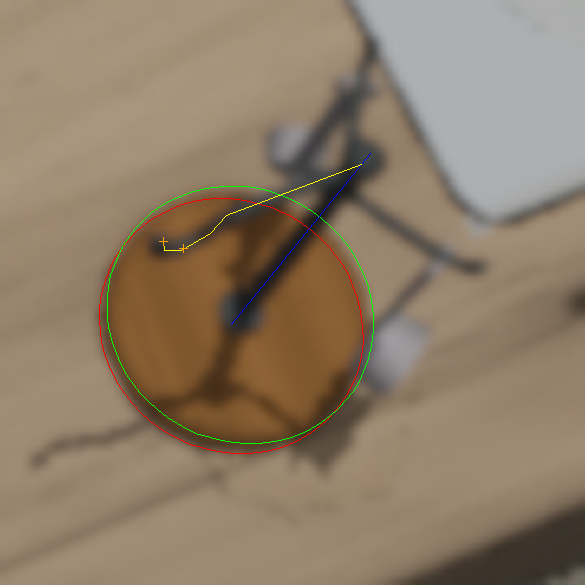

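View pics/o4.png

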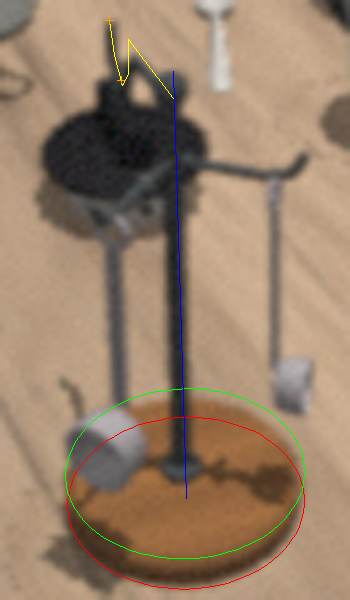

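View pics/o5.png

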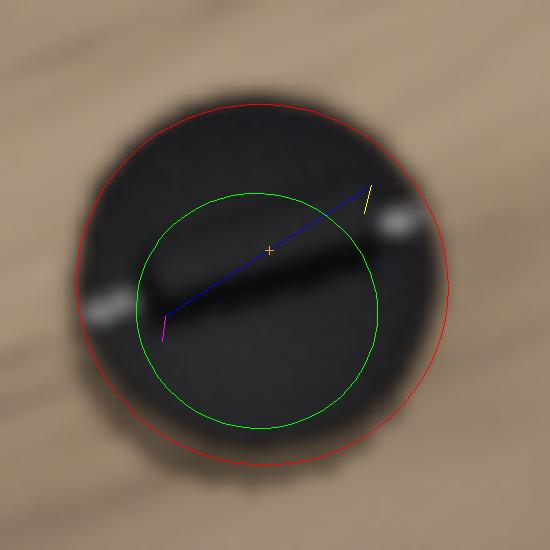

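View pics/o6.png

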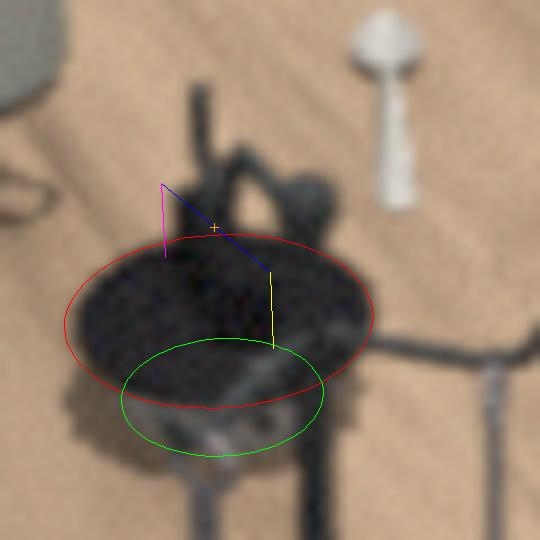

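```bash
python3 - <<'E'
from h import *
t=c2p([(105,307),(398,222)],270,220,10)
for z in (.03,.036):
  A,B=[atz("top",*p,z) for p in t]; print(A,B,(A+B)/2,np.linalg.norm(A-B),np.arctan2((B-A)[1],(B-A)[0]))
E
sed -i 's/D=np.array(.*/D=np.array([0.471,-0.1050]); b=-1.66/' ov2.py; sed -i 's/polys=\[circ(\[\*D,.03\],.049)/polys=[circ([*D,.031],.049)/' ov2.py; python3 ov2.py
```

```text
[ 0.4791 -0.0647  0.03  ] [ 0.4699 -0.1453  0.03  ] [ 0.4745 -0.105   0.03  ] 0.08116396792711164 -1.6847059416242303
[ 0.4778 -0.064   0.036 ] [ 0.4686 -0.1442  0.036 ] [ 0.4732 -0.1041  0.036 ] 0.08080283424926708 -1.68470594162423
```

View pics/o5.png

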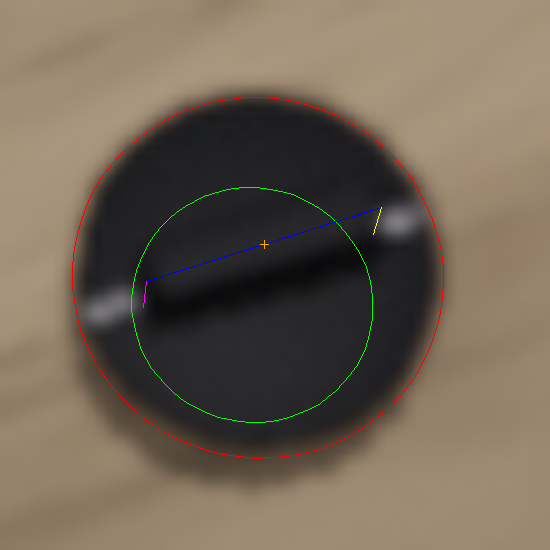

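View pics/o6.png

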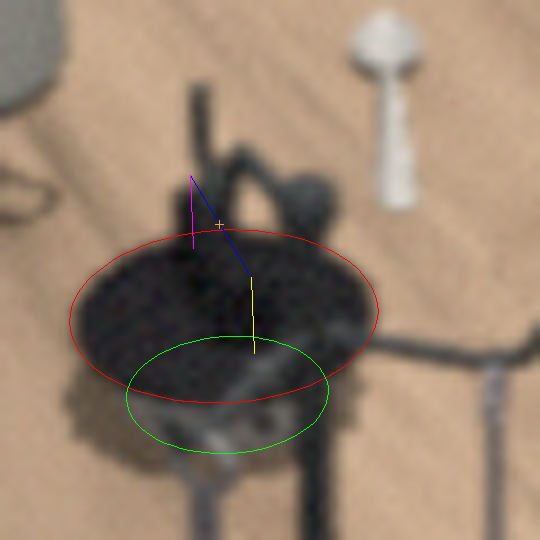

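Run:
```python
from h import *
t=c2p([(380,292),(440,257),(520,212),(590,174),(643,145)],170,240,8)
W=np.array([atz("top",*p,.1365) for p in t]); print(W)
d=W[-1]-W[0]; a=np.arctan2(d[1],d[0]); print(a)
d=W[-1]-W[1]; print(np.arctan2(d[1],d[0]))
L=np.array([0.468,0.022]); u=np.array([np.cos(a),np.sin(a)])
print("grip",L-.038*u,"cup",L-.118*u,"jaw yaw",a+np.pi/2)
s=status.get_state(); R=rot(s['orientation']).as_matrix(); print(R)
```

```text
[[0.4568 0.1116 0.1365]
 [0.4596 0.0912 0.1365]
 [0.463  0.064  0.1365]
 [0.4655 0.0403 0.1365]
 [0.4675 0.0222 0.1365]]
-1.4516846705820774
-1.4573157407613482
grip [0.4635 0.0597] cup [0.454  0.1392] jaw yaw 0.11911165621281916
[[ 0.3502  0.9367 -0.0008]
 [ 0.9367 -0.3502 -0.0014]
 [-0.0016 -0.0002 -1.    ]]
```

```bash
cat >> h.py <<'E'
from scipy.spatial.transform import Rotation as Rn
def goto(p,yaw):
    s=status.get_state(); R=rot(s['orientation'])
    cy,sy=np.cos(yaw),np.sin(yaw)
    T=Rn.from_matrix(np.array([[cy,sy,0],[sy,-cy,0],[0,0,-1]]))
    d=R.inv().apply(np.array(p)-s['tcp_pos']); r=(R.inv()*T).as_rotvec()
    print("x %.4f y %.4f z %.4f  ax %.4f ay %.4f az %.4f"%(*d,*r)); return d,r
def st():
    s=status.get_state(); R=rot(s['orientation']).as_matrix()
    print("t %.2f"%s['clock'],"tcp",s['tcp_pos'],"yaw %.4f"%np.arctan2(R[1,0],R[0,0]),"tilt",R[:2,2],"F",s['wrist_force'],"M",s['ft_torque'],"gap %.4f"%s['finger_gap'],"j",s['joint_pos'])
E
python3 -c "
from h import *
st(); goto([.463,.060,.22],.117)"
```

```text
t 0.10 tcp [0.2012 0.5382 0.2305] yaw 1.2130 tilt [-0.0008 -0.0014] F [-0.9966 -0.08    0.2611] M [-0.0256  0.0163  0.0221] gap 0.0853 j [1.0734 0.3139 0.0451 1.3036 0.     1.4312]
x -0.3562 y 0.4127 z 0.0110  ax 0.0006 ay 0.0016 az 1.0960
```

carry_out(plan=[{"x":-0.356,"y":0.413,"z":0.01,"az":1.096,"hand":1},{"x":-0.356,"y":0.413,"z":0.01,"az":1.096,"hand":1},{"x":-0.356,"y":0.413,"z":0.01,"az":1.096,"hand":0.6},{"x":-0.356,"y":0.413,"z":0.01,"az":1.096,"hand":0.6},{"x":-0.356,"y":0.413,"z":0.01,"az":1.096,"hand":0.6},{"x":-0.356,"y":0.413,"z":0.01,"az":1.096,"hand":0.6},{"x":-0.356,"y":0.413,"z":0.01,"az":1.096,"hand":0.6},{"x":-0.356,"y":0.413,"z":0.01,"az":1.096,"hand":0.6},{"x":-0.356,"y":0.413,"z":0.01,"az":1.096,"hand":0.6},{"x":-0.356,"y":0.413,"z":0.01,"az":1.096,"hand":0.6},{"x":-0.356,"y":0.413,"z":0.01,"az":1.096,"hand":0.6},{"x":-0.356,"y":0.413,"z":0.01,"az":1.096,"hand":0.6}])

```text
schema error: expected keys x, y, z, ax, ay, az, hand
```

```bash
python3 -c "
from h import *
st(); goto([.463,.060,.115],.117)"
```

```text
t 0.10 tcp [0.2012 0.5382 0.2305] yaw 1.2130 tilt [-0.0008 -0.0014] F [-0.9966 -0.08    0.2611] M [-0.0256  0.0163  0.0221] gap 0.0853 j [1.0734 0.3139 0.0451 1.3036 0.     1.4312]
x -0.3560 y 0.4127 z 0.1160  ax 0.0006 ay 0.0016 az 1.0960
```

All keys are required.

carry_out(plan=[{"x":-0.356,"y":0.413,"z":0.01,"ax":0,"ay":0,"az":1.096,"hand":1},{"x":-0.356,"y":0.413,"z":0.01,"ax":0,"ay":0,"az":1.096,"hand":1},{"x":-0.356,"y":0.413,"z":0.01,"ax":0,"ay":0,"az":1.096,"hand":0.6},{"x":-0.356,"y":0.413,"z":0.01,"ax":0,"ay":0,"az":1.096,"hand":0.6},{"x":-0.356,"y":0.413,"z":0.01,"ax":0,"ay":0,"az":1.096,"hand":0.6},{"x":-0.356,"y":0.413,"z":0.01,"ax":0,"ay":0,"az":1.096,"hand":0.6},{"x":-0.356,"y":0.413,"z":0.01,"ax":0,"ay":0,"az":1.096,"hand":0.6},{"x":-0.356,"y":0.413,"z":0.01,"ax":0,"ay":0,"az":1.096,"hand":0.6},{"x":-0.356,"y":0.413,"z":0.01,"ax":0,"ay":0,"az":1.096,"hand":0.6},{"x":-0.356,"y":0.413,"z":0.01,"ax":0,"ay":0,"az":1.096,"hand":0.6},{"x":-0.356,"y":0.413,"z":0.01,"ax":0,"ay":0,"az":1.096,"hand":0.6},{"x":-0.356,"y":0.413,"z":0.01,"ax":0,"ay":0,"az":1.096,"hand":0.6}])

```text
clock: 1.1
tcp_pos: [0.4417, 0.0981, 0.2217]
orientation: [0.001, 0.998, 0.058, -0.0]
wrist_force: [0.5, 0.9, 0.3]
finger_gap: 0.0514
```

```bash
python3 -c "
from h import *
st(); goto([.463,.060,.15],.117)
for n in('side','top'): cv2.imwrite(f'pics/{n}1.png',viewer.read_camera(n)[...,::-1])
crop('pics/top1.png','pics/b1.png',140,190,300,330,5)
crop('pics/side1.png','pics/b2.png',190,130,310,250,5)
"
```

```text
t 1.10 tcp [0.4417 0.0981 0.2217] yaw 0.1168 tilt [-0.0009 -0.0013] F [0.4956 0.8512 0.3198] M [-0.0105 -0.0333 -0.0205] gap 0.0514 j [ 0.0416  0.081  -0.2676  1.2232 -0.0013  1.4956]
x 0.0168 y 0.0402 z 0.0717  ax 0.0012 ay 0.0011 az -0.0002
```

View pics/b1.png

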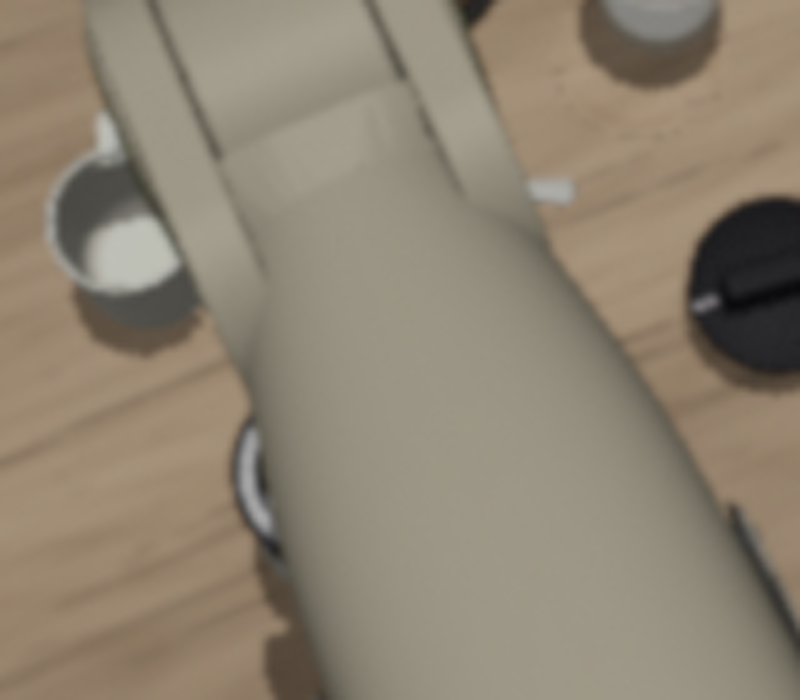

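View pics/b2.png

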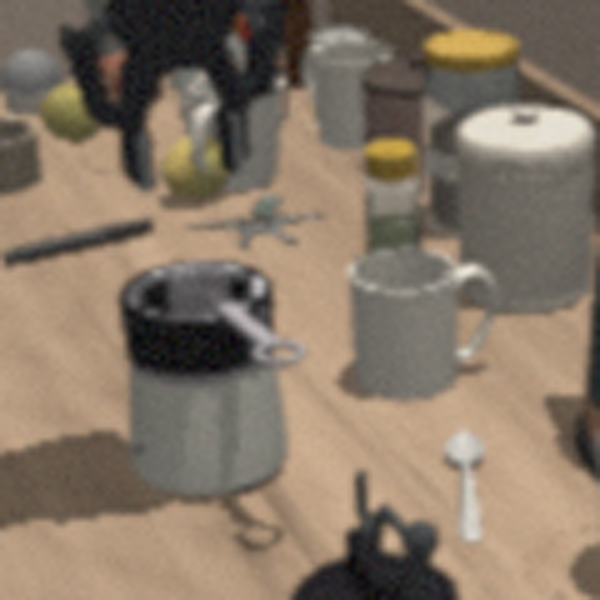

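carry_out(plan=[{"x":0.017,"y":0.04,"z":0.0,"ax":0,"ay":0,"az":0,"hand":0.6},{"x":0.017,"y":0.04,"z":0.0,"ax":0,"ay":0,"az":0,"hand":0.6},{"x":0.017,"y":0.04,"z":0.03,"ax":0,"ay":0,"az":0,"hand":0.5},{"x":0.017,"y":0.04,"z":0.06,"ax":0,"ay":0,"az":0,"hand":0.5},{"x":0.017,"y":0.04,"z":0.06,"ax":0,"ay":0,"az":0,"hand":0.5}])

```text
clock: 1.62
tcp_pos: [0.4612, 0.0575, 0.1564]
orientation: [0.001, 0.999, 0.054, -0.005]
wrist_force: [-0.9, 0.4, -0.2]
finger_gap: 0.0422
```

```bash
python3 -c "
from h import *
st(); goto([.463,.060,.115],.117)
s=status.get_state()
cv2.imwrite('pics/side2.png',viewer.read_camera('side')[...,::-1])
overlay('pics/side2.png','side','pics/b3.png',(190,130,290,230),6,[],[s['tcp_pos'],[.463,.06,.1336],[.468,.022,.1336]])
"
```

```text
t 1.62 tcp [0.4612 0.0575 0.1564] yaw 0.1083 tilt [-0.0094 -0.0023] F [-0.9482  0.4286 -0.2138] M [ 0.0042  0.0594 -0.0048] gap 0.0422 j [-0.0471  0.1482 -0.3554  1.0765 -0.0028  1.4154]
x 0.0025 y -0.0023 z 0.0414  ax 0.0013 ay 0.0096 az -0.0087
```

View pics/b3.png

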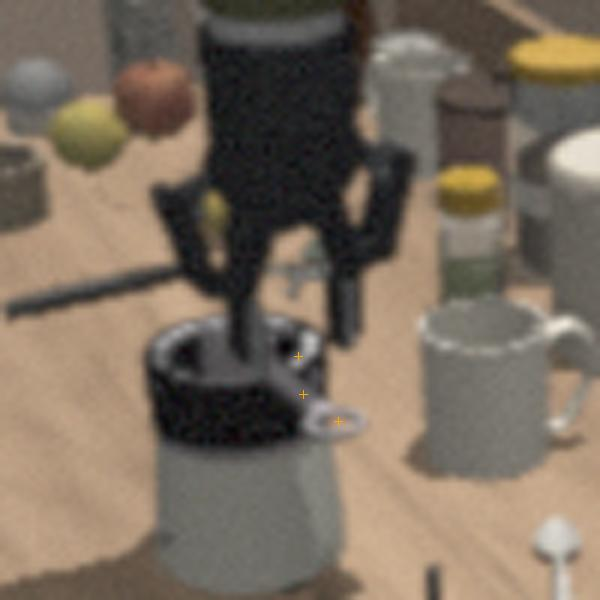

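carry_out(plan=[{"x":0.002,"y":-0.002,"z":0.02,"ax":0,"ay":0.009,"az":-0.009,"hand":0.5},{"x":0.002,"y":-0.002,"z":0.041,"ax":0,"ay":0.009,"az":-0.009,"hand":0.5},{"x":0.002,"y":-0.002,"z":0.041,"ax":0,"ay":0.009,"az":-0.009,"hand":0.4},{"x":0.002,"y":-0.002,"z":0.041,"ax":0,"ay":0.009,"az":-0.009,"hand":0.3}])

```text
clock: 2.0
tcp_pos: [0.4634, 0.0603, 0.1187]
orientation: [0.001, 0.998, 0.059, 0.0]
wrist_force: [0.4, -0.0, -0.2]
finger_gap: 0.0258
```

```bash
python3 -c "
from h import *
st(); goto([.463,.060,.115],.117)
s=status.get_state()
cv2.imwrite('pics/side3.png',viewer.read_camera('side')[...,::-1])
overlay('pics/side3.png','side','pics/b3.png',(190,130,290,230),6,[],[s['tcp_pos'],[.463,.06,.1336],[.468,.022,.1336]])
"
```

```text
t 2.00 tcp [0.4634 0.0603 0.1187] yaw 0.1187 tilt [ 0.001  -0.0014] F [ 0.3559 -0.0282 -0.1526] M [-0.0276 -0.024   0.0003] gap 0.0258 j [-0.0417  0.1748 -0.4226  0.9724 -0.0014  1.4104]
x -0.0004 y 0.0002 z 0.0037  ax 0.0015 ay -0.0008 az 0.0017
```

View pics/b3.png

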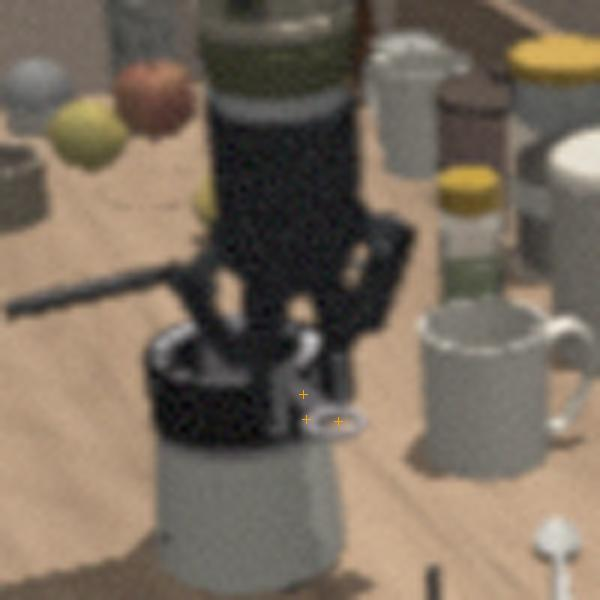

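carry_out(plan=[{"x":0,"y":0,"z":0.004,"ax":0,"ay":0,"az":0,"hand":0.2},{"x":0,"y":0,"z":0.004,"ax":0,"ay":0,"az":0,"hand":0},{"x":0,"y":0,"z":0.004,"ax":0,"ay":0,"az":0,"hand":0},{"x":0,"y":0,"z":0.004,"ax":0,"ay":0,"az":0,"hand":0},{"x":0,"y":0,"z":0.004,"ax":0,"ay":0,"az":0,"hand":0}], squeeze=80)

```text
clock: 2.47
tcp_pos: [0.4657, 0.0603, 0.1167]
orientation: [0.001, 0.998, 0.059, 0.003]
wrist_force: [1.2, 1.2, 5.9]
finger_gap: 0.0094
```

```bash
python3 -c "
from h import *
st()
"
```

```text
t 2.47 tcp [0.4657 0.0603 0.1167] yaw 0.1185 tilt [ 0.006 -0.001] F [1.1538 1.1571 5.9352] M [ 0.4131 -0.3116 -0.0665] gap 0.0094 j [-0.0419  0.1768 -0.4258  0.9622 -0.0008  1.4104]
```

```bash
python3 -c "
from h import *
cv2.imwrite('pics/side4.png',viewer.read_camera('side')[...,::-1])
st();s=status.get_state()
overlay('pics/side4.png','side','pics/b3.png',(190,130,290,230),6,[],[s['tcp_pos'],[.463,.06,.1336],[.468,.022,.1336]])
"
```

```text
t 2.52 tcp [0.4656 0.0603 0.1166] yaw 0.1185 tilt [ 0.006 -0.001] F [1.2682 1.4465 5.7943] M [ 0.4175 -0.3078 -0.0754] gap 0.0101 j [-0.042   0.1768 -0.4259  0.9621 -0.0007  1.4104]
```

View pics/b3.png

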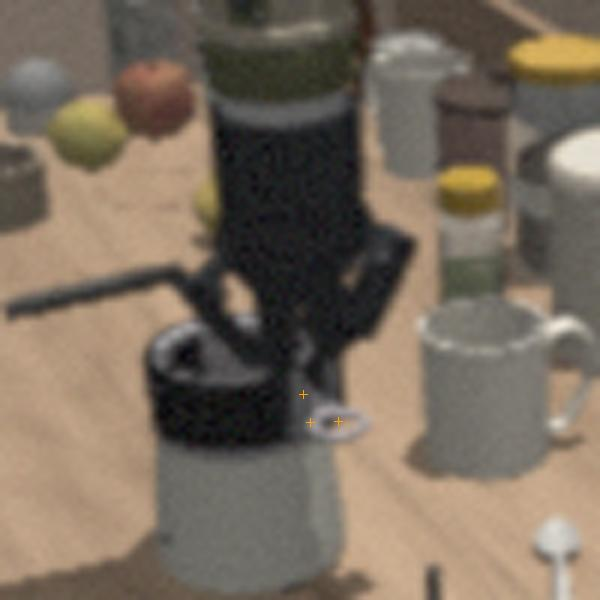

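carry_out(plan=[{"x":0,"y":0,"z":-0.01,"ax":0,"ay":0,"az":0,"hand":0},{"x":0,"y":0,"z":-0.03,"ax":0,"ay":0,"az":0,"hand":0},{"x":0,"y":0,"z":-0.05,"ax":0,"ay":0,"az":0,"hand":0},{"x":0,"y":0,"z":-0.07,"ax":0,"ay":0,"az":0,"hand":0},{"x":0,"y":0,"z":-0.09,"ax":0,"ay":0,"az":0,"hand":0},{"x":0,"y":0,"z":-0.11,"ax":0,"ay":0,"az":0,"hand":0},{"x":0,"y":0,"z":-0.13,"ax":0,"ay":0,"az":0,"hand":0},{"x":0,"y":0,"z":-0.14,"ax":0,"ay":0,"az":0,"hand":0},{"x":0,"y":0,"z":-0.14,"ax":0,"ay":0,"az":0,"hand":0}])

```text
clock: 3.27
tcp_pos: [0.4656, 0.0602, 0.2588]
orientation: [0.001, 0.998, 0.059, 0.005]
wrist_force: [-0.5, -0.4, -0.4]
finger_gap: 0.0099
```

```bash
python3 -c "
from h import *
for n in('side','top'): cv2.imwrite(f'pics/{n}5.png',viewer.read_camera(n)[...,::-1])
st();s=status.get_state()
overlay('pics/side5.png','side','pics/b3.png',(190,90,310,210),6,[],[s['tcp_pos']])
"
```

```text
t 3.37 tcp [0.4645 0.0604 0.2561] yaw 0.1184 tilt [ 0.0053 -0.0012] F [ 0.0497  0.1294 -1.0377] M [-0.0724  0.0241 -0.0085] gap 0.0102 j [-0.0418  0.0953 -0.1673  1.303  -0.001   1.4106]
```

View pics/b3.png

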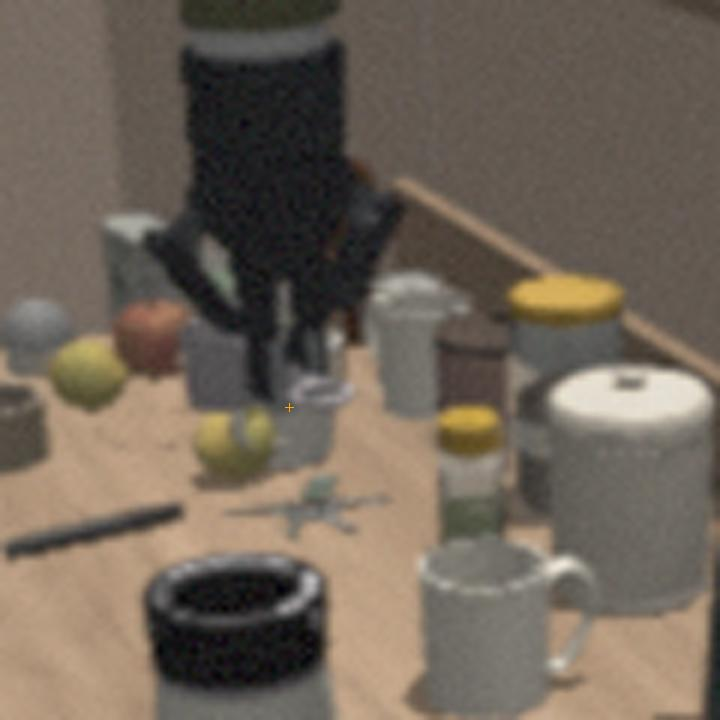

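View pics/top5.png

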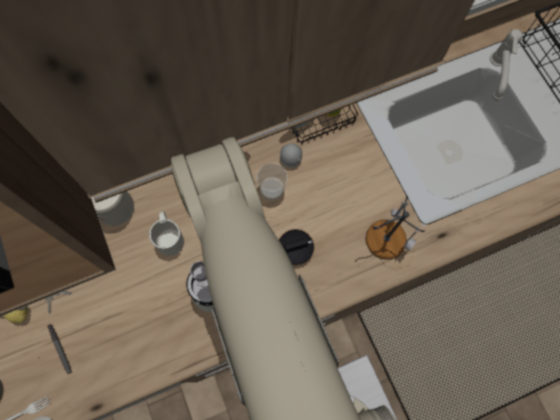

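```bash
python3 -c "
from h import *
s=status.get_state();t=s['tcp_pos']
a=-1.453;u=np.array([np.cos(a),np.sin(a)])
L=np.r_[t[:2]+.038*u,t[2]+.017]; C=np.r_[t[:2]-.08*u,t[2]+.017]
print(L,proj('side',L),C)
overlay('pics/side5.png','side','pics/b3.png',(210,120,270,180),10,[circ(L,.016),circ(L,.011),circ([*C[:2],C[2]-.0386],.02),circ([*C[:2],C[2]+.0024],.02)],[t])
overlay('pics/top5.png','top','pics/b4.png',(170,240,230,300),10,[circ(L,.016),circ(L,.011),circ([*C[:2],C[2]-.0386],.02),circ([*C[:2],C[2]+.0024],.02)],[t])
"
```

```text
[0.469  0.0226 0.2731] [[243.1664 155.6121]] [0.4551 0.1398 0.2731]
```

View pics/b3.png

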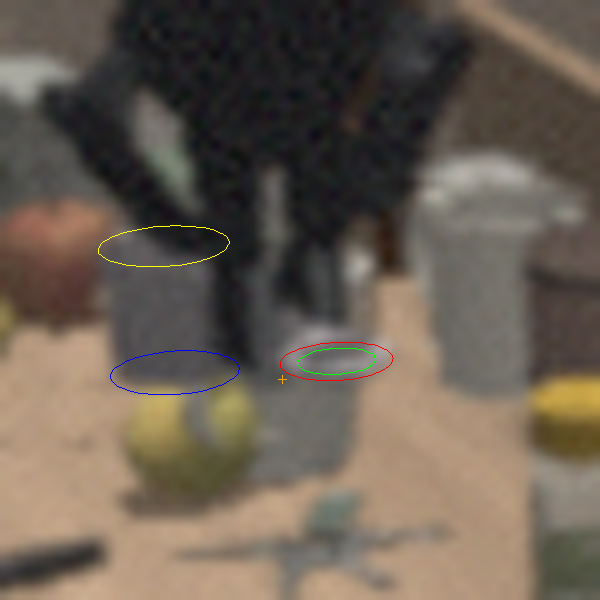

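View pics/b4.png

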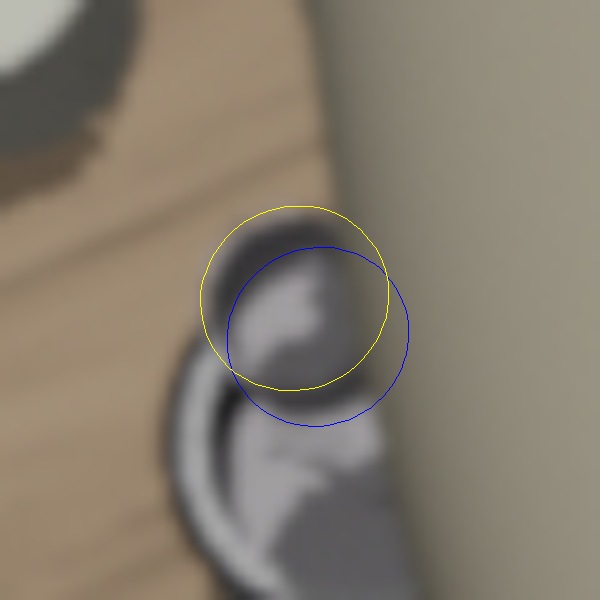

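```bash
python3 -c "
from h import *
goto([.406,-.225,.258],-.036)"
```

```text
x -0.0918 y 0.2764 z -0.0019  ax 0.0014 ay -0.0052 az 0.1544
```

carry_out(plan=[{"x":-0.01,"y":0.02,"z":-0.002,"ax":0,"ay":-0.005,"az":0.03,"hand":0},{"x":-0.02,"y":0.06,"z":-0.002,"ax":0,"ay":-0.005,"az":0.06,"hand":0},{"x":-0.03,"y":0.1,"z":-0.002,"ax":0,"ay":-0.005,"az":0.09,"hand":0},{"x":-0.045,"y":0.14,"z":-0.002,"ax":0,"ay":-0.005,"az":0.12,"hand":0},{"x":-0.06,"y":0.18,"z":-0.002,"ax":0,"ay":-0.005,"az":0.154,"hand":0},{"x":-0.075,"y":0.22,"z":-0.002,"ax":0,"ay":-0.005,"az":0.154,"hand":0},{"x":-0.085,"y":0.25,"z":-0.002,"ax":0,"ay":-0.005,"az":0.154,"hand":0},{"x":-0.09,"y":0.27,"z":-0.002,"ax":0,"ay":-0.005,"az":0.154,"hand":0},{"x":-0.092,"y":0.276,"z":-0.002,"ax":0,"ay":-0.005,"az":0.154,"hand":0},{"x":-0.092,"y":0.276,"z":-0.002,"ax":0,"ay":-0.005,"az":0.154,"hand":0},{"x":-0.092,"y":0.276,"z":-0.002,"ax":0,"ay":-0.005,"az":0.154,"hand":0},{"x":-0.092,"y":0.276,"z":-0.002,"ax":0,"ay":-0.005,"az":0.154,"hand":0}])

```text
clock: 4.37
tcp_pos: [0.4055, -0.2231, 0.2575]
orientation: [0.0, 1.0, -0.017, -0.0]
wrist_force: [0.4, -1.0, -0.6]
finger_gap: 0.01
```

```bash
cat > look.py <<'E'
from h import *
import sys
k=sys.argv[1]
for n in('side','top'): cv2.imwrite(f'pics/{n}{k}.png',viewer.read_camera(n)[...,::-1])
st()
E
python3 look.py 6; python3 -c "
from h import *
crop('pics/top6.png','pics/c1.png',300,180,440,280,5.7)
crop('pics/side6.png','pics/c2.png',220,170,320,270,6)
"
```

```text
t 4.47 tcp [ 0.4059 -0.2231  0.2579] yaw -0.0334 tilt [-0.0001 -0.0009] F [ 0.2596 -0.2112 -0.0534] M [-0.0305 -0.0373 -0.0047] gap 0.0100 j [-0.6758  0.0888 -0.17    1.3116 -0.0007  0.9285]
```

View pics/c1.png

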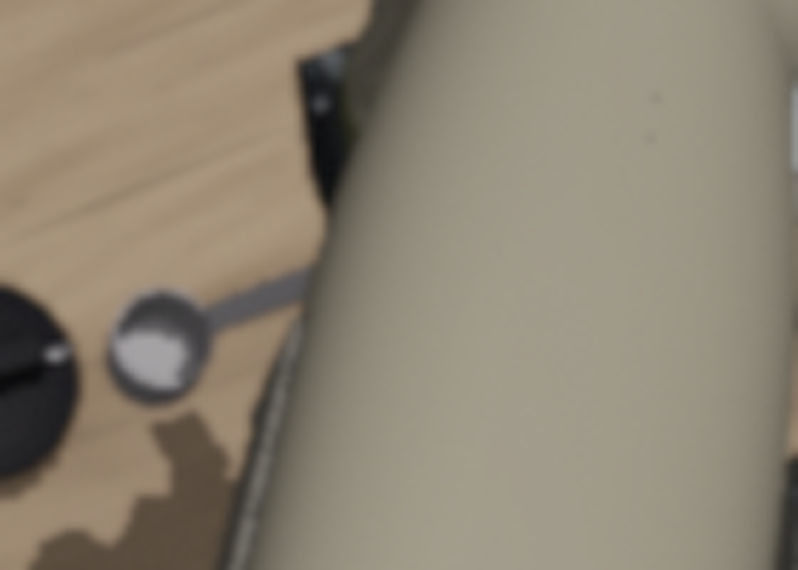

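View pics/c2.png

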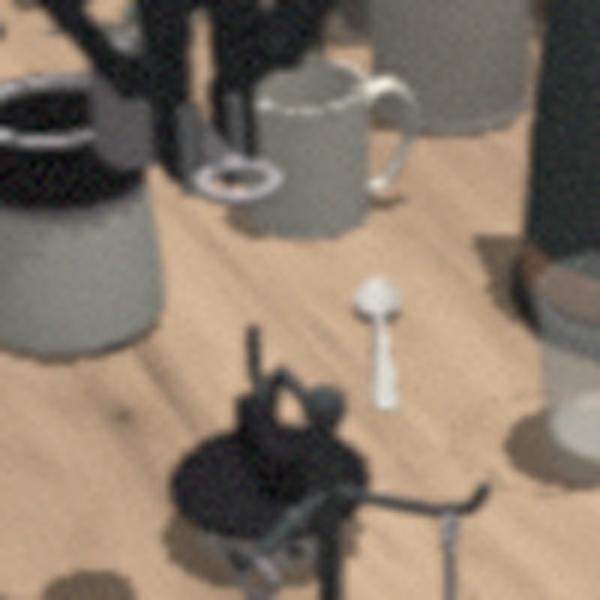

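```bash
python3 -c "
from h import *
s=status.get_state();t=s['tcp_pos']
R=rot(s['orientation']).as_matrix(); hd=R@[0,1,0]; print('tool y',hd)
a=-1.453-.1184-.0334; u=np.array([np.cos(a),np.sin(a)])
L=np.r_[t[:2]+.038*u,t[2]+.017]; C=np.r_[t[:2]-.08*u,t[2]+.017]
lp=c2p([(238,180)],220,170,6)[0]; tp=c2p([(252,329)],220,170,6)[0]; cp=c2p([(160,345)],300,180,5.7)[0]
print('L pred',L,proj('side',L),'obs',lp)
for z in(.2745,.2765,.2785): print(z,atz('side',*lp,z))
for z in(.213,.216): print('tip',z,atz('side',*tp,z),atz('top',*c2p([(157,244)],350,190,6.5)[0],z))
print('cup pred',C,'obs', [atz('top',*cp,z) for z in(.272,.277,.28)])
overlay('pics/top6.png','top','pics/c3.png',(300,180,440,280),5.7,[circ([*C[:2],C[2]-.0386],.02),circ([*C[:2],C[2]+.0024],.02)],[t])
"
```

```text
tool y [-0.0334 -0.9994  0.0009]
L pred [ 0.4046 -0.2611  0.2749] [[259.6591 199.0227]] obs (259.25, 199.58333333333334)
0.2745 [ 0.4031 -0.2625  0.2745]
0.2765 [ 0.4016 -0.2663  0.2765]
0.2785 [ 0.4002 -0.2701  0.2785]
tip 0.213 [ 0.405  -0.2645  0.213 ] [ 0.4047 -0.2642  0.213 ]
tip 0.216 [ 0.4031 -0.2694  0.216 ] [ 0.4041 -0.2632  0.216 ]
cup pred [ 0.4086 -0.1432  0.2749] obs [array([ 0.4065, -0.1404,  0.272 ]), array([ 0.4055, -0.1393,  0.277 ]), array([ 0.4049, -0.1387,  0.28  ])]
```

View pics/c3.png

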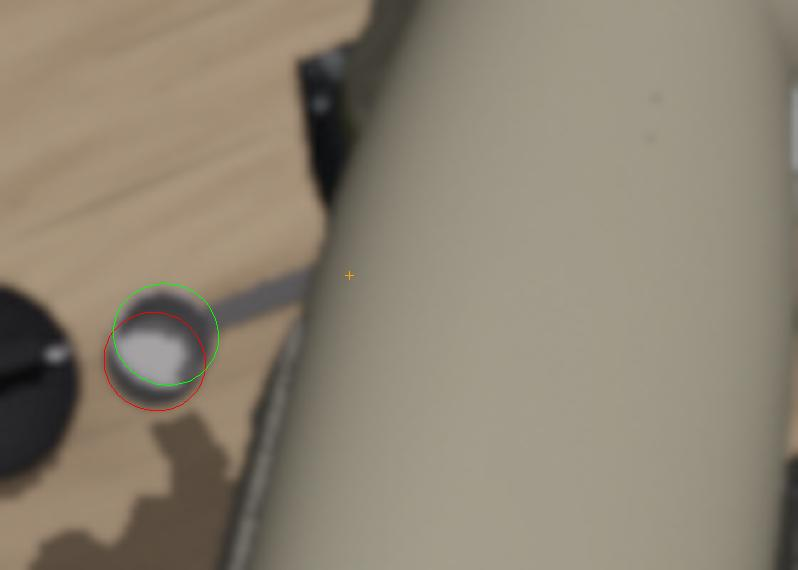

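carry_out(plan=[{"x":0.002,"y":0,"z":0.02,"ax":0,"ay":0,"az":0,"hand":0},{"x":0.002,"y":0,"z":0.04,"ax":0,"ay":0,"az":0,"hand":0},{"x":0.002,"y":0,"z":0.05,"ax":0,"ay":0,"az":0,"hand":0},{"x":0.002,"y":0,"z":0.053,"ax":0,"ay":0,"az":0,"hand":0},{"x":0.002,"y":0,"z":0.053,"ax":0,"ay":0,"az":0,"hand":0},{"x":0.002,"y":0,"z":0.053,"ax":0,"ay":0,"az":0,"hand":0}])

```text
clock: 4.97
tcp_pos: [0.4082, -0.2231, 0.2056]
orientation: [0.001, 1.0, -0.016, 0.0]
wrist_force: [0.2, 0.2, -0.5]
finger_gap: 0.0098
```

```bash
python3 look.py 7; python3 -c "
from h import *
crop('pics/side7.png','pics/c2.png',230,190,300,260,8)
"
```

```text
t 5.07 tcp [ 0.4085 -0.2236  0.206 ] yaw -0.0332 tilt [ 0.0013 -0.002 ] F [-0.2538 -0.0912 -0.6157] M [-0.1099  0.0365 -0.0551] gap 0.0096 j [-0.6729  0.1107 -0.2732  1.1846 -0.0007  0.931 ]
```

View pics/c2.png

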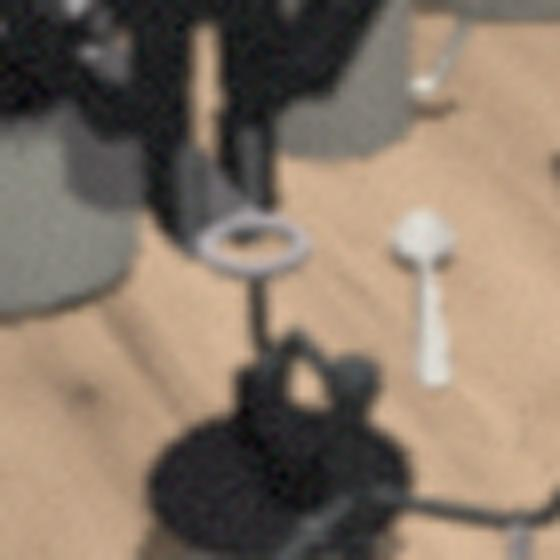

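```bash
python3 -c "
from h import *
lp=c2p([(255,243)],230,190,8)[0]; print(lp)
for z in(.222,.2245,.227,.2295): print(z,atz('side',*lp,z))
for v in (223.75,224.4): print('tip',atz('side',261.6,v,.216),atz('side',261.6,v,.213))
crop('pics/top7.png','pics/c3.png',310,200,380,260,10)
"
```

```text
(261.4375, 219.9375)
0.222 [ 0.4067 -0.2604  0.222 ]
0.2245 [ 0.4051 -0.2646  0.2245]
0.227 [ 0.4035 -0.2687  0.227 ]
0.2295 [ 0.4019 -0.2729  0.2295]
tip [ 0.4043 -0.2666  0.216 ] [ 0.4061 -0.2618  0.213 ]
tip [ 0.4032 -0.2693  0.216 ] [ 0.405  -0.2645  0.213 ]
```

View pics/c3.png

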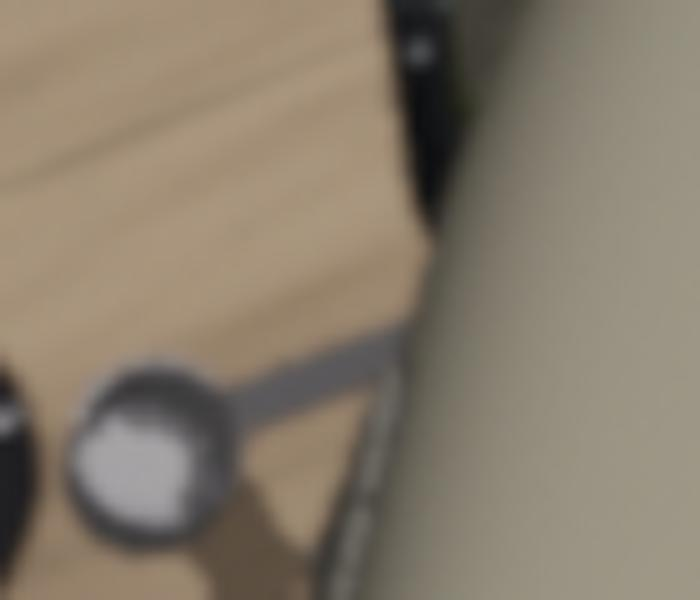

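```bash
python3 -c "
from h import *
cp=c2p([(155,455)],310,200,10)[0]
for z in(.212,.218,.2254): 
  C=atz('top',*cp,z); print(z,C,C+[.118*-.036,-.118*.9994,0])
# handle far point direction check
print([atz('top',*c2p([q],310,200,10)[0],.22) for q in[(240,400),(400,340)]])
"
```

```text
0.212 [ 0.4103 -0.1427  0.212 ] [ 0.406  -0.2606  0.212 ]
0.218 [ 0.4091 -0.1415  0.218 ] [ 0.4049 -0.2594  0.218 ]
0.2254 [ 0.4077 -0.14    0.2254] [ 0.4034 -0.2579  0.2254]
[array([ 0.4128, -0.1644,  0.22  ]), array([ 0.4113, -0.2042,  0.22  ])]
```

carry_out(plan=[{"x":0.0,"y":0.0015,"z":0.003,"ax":0,"ay":0,"az":0,"hand":0},{"x":0.0,"y":0.0015,"z":0.008,"ax":0,"ay":0,"az":0,"hand":0},{"x":0.0,"y":0.0015,"z":0.012,"ax":0,"ay":0,"az":0,"hand":0},{"x":0.0,"y":0.0015,"z":0.014,"ax":0,"ay":0,"az":0,"hand":0},{"x":0.0,"y":0.0015,"z":0.014,"ax":0,"ay":0,"az":0,"hand":0}])

```text
clock: 5.48
tcp_pos: [0.408, -0.2248, 0.1913]
orientation: [0.001, 1.0, -0.017, 0.0]
wrist_force: [0.5, 0.8, -1.0]
finger_gap: 0.0098
```

```bash
python3 look.py 8; python3 -c "
from h import *
crop('pics/side8.png','pics/c2.png',230,190,300,260,8)
"
```

```text
t 5.58 tcp [ 0.4083 -0.225   0.1918] yaw -0.0333 tilt [ 0.0009 -0.0016] F [-0.1146  0.1134 -0.4061] M [-0.0029 -0.0148 -0.004 ] gap 0.0101 j [-0.6757  0.1194 -0.2988  1.1508 -0.0007  0.9284]
```

View pics/c2.png

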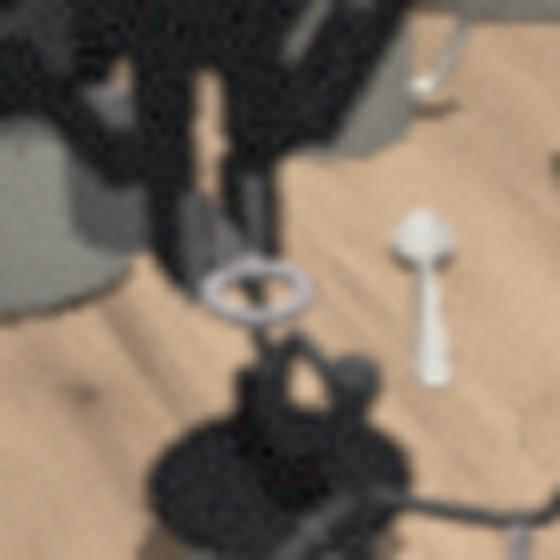

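carry_out(plan=[{"x":0.0,"y":0.0,"z":0.003,"ax":0,"ay":0,"az":0,"hand":0},{"x":0.0,"y":0.0,"z":0.006,"ax":0,"ay":0,"az":0,"hand":0},{"x":0.0,"y":0.0,"z":0.009,"ax":0,"ay":0,"az":0,"hand":0},{"x":0.0,"y":0.0,"z":0.009,"ax":0,"ay":0,"az":0,"hand":0}])

```text
clock: 5.92
tcp_pos: [0.4079, -0.2247, 0.182]
orientation: [0.0, 1.0, -0.017, -0.0]
wrist_force: [-0.5, -0.3, -0.4]
finger_gap: 0.0099
```

```bash
python3 look.py 9; python3 -c "
from h import *
crop('pics/side9.png','pics/c2.png',230,190,300,260,8)
"
```

```text
t 6.02 tcp [ 0.4082 -0.2249  0.1826] yaw -0.0333 tilt [ 0.0005 -0.0013] F [-0.0505  0.0867 -0.0993] M [-0.0869  0.0012 -0.0366] gap 0.0098 j [-0.6757  0.1247 -0.316   1.1289 -0.0007  0.9284]
```

View pics/c2.png

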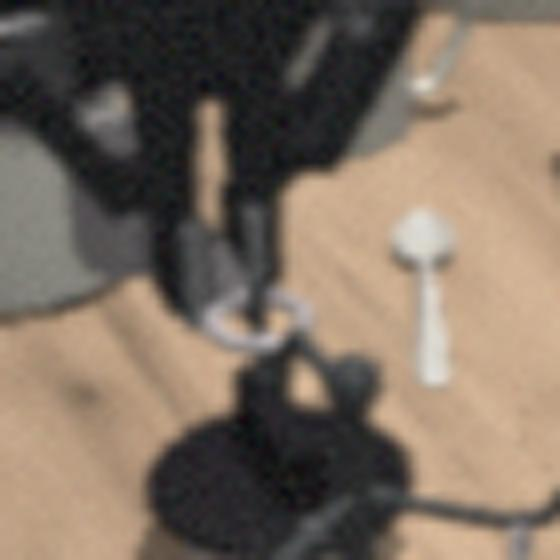

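carry_out(plan=[{"x":0.0,"y":0.0,"z":0.0,"ax":0,"ay":0,"az":0,"hand":0.5},{"x":0.0,"y":0.0,"z":0.0,"ax":0,"ay":0,"az":0,"hand":0.6},{"x":0.0,"y":0.0,"z":0.0,"ax":0,"ay":0,"az":0,"hand":0.6},{"x":0.0,"y":0.0,"z":0.0,"ax":0,"ay":0,"az":0,"hand":0.6},{"x":0.0,"y":0.0,"z":0.0,"ax":0,"ay":0,"az":0,"hand":0.6},{"x":0.0,"y":0.0,"z":0.0,"ax":0,"ay":0,"az":0,"hand":0.6},{"x":0.0,"y":0.0,"z":0.0,"ax":0,"ay":0,"az":0,"hand":0.6},{"x":0.0,"y":0.0,"z":0.0,"ax":0,"ay":0,"az":0,"hand":0.6},{"x":0.0,"y":0.0,"z":0.0,"ax":0,"ay":0,"az":0,"hand":0.6}])

```text
clock: 6.77
tcp_pos: [0.4081, -0.2249, 0.1826]
orientation: [0.001, 1.0, -0.017, 0.0]
wrist_force: [0.7, 0.5, -0.3]
finger_gap: 0.0513
```

```bash
python3 look.py 10; python3 -c "
from h import *
crop('pics/side10.png','pics/c2.png',220,190,310,320,5)
crop('pics/top10.png','pics/c3.png',300,180,440,280,5.7)
"
```

```text
t 6.87 tcp [ 0.4081 -0.2249  0.1826] yaw -0.0333 tilt [ 0.0005 -0.0013] F [0.0464 0.1531 1.0253] M [-0.0461  0.0071  0.0221] gap 0.0516 j [-0.6757  0.1247 -0.316   1.1289 -0.0007  0.9284]
```

View pics/c2.png

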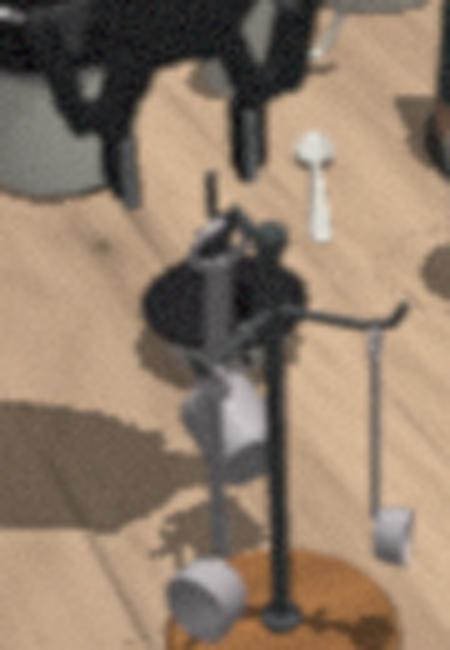

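View pics/c3.png

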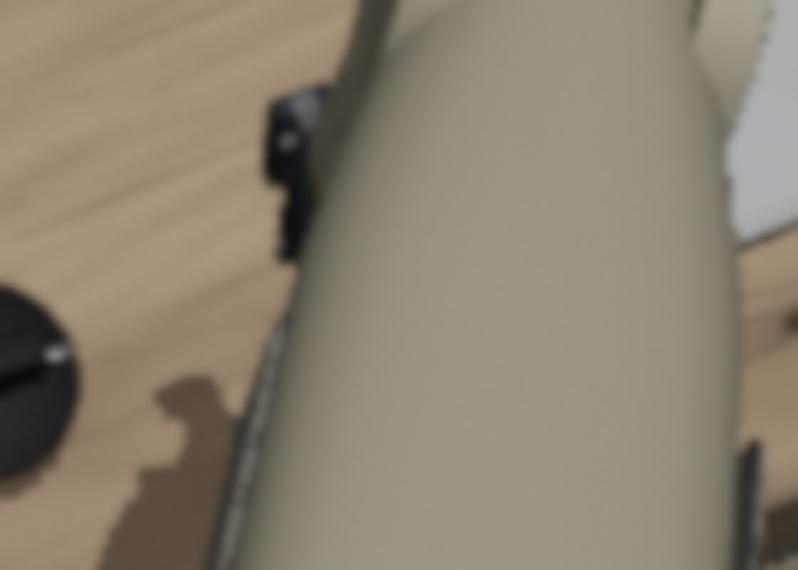

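```bash
python3 -c "
from h import *
goto([.4715,-.105,.14],-.11)"
```

```text
x 0.0593 y -0.1220 z 0.0424  ax 0.0012 ay -0.0006 az 0.0767
```

carry_out(plan=[{"x":0.0,"y":0.0,"z":-0.03,"ax":0,"ay":0,"az":0.03,"hand":0.6},{"x":0.0,"y":-0.01,"z":-0.06,"ax":0,"ay":0,"az":0.077,"hand":0.6},{"x":0.015,"y":-0.04,"z":-0.06,"ax":0,"ay":0,"az":0.077,"hand":0.6},{"x":0.03,"y":-0.075,"z":-0.05,"ax":0,"ay":0,"az":0.077,"hand":0.6},{"x":0.05,"y":-0.105,"z":-0.03,"ax":0,"ay":0,"az":0.077,"hand":0.6},{"x":0.059,"y":-0.122,"z":0.0,"ax":0,"ay":0,"az":0.077,"hand":0.6},{"x":0.059,"y":-0.122,"z":0.03,"ax":0,"ay":0,"az":0.077,"hand":0.6},{"x":0.059,"y":-0.122,"z":0.042,"ax":0,"ay":0,"az":0.077,"hand":0.6},{"x":0.059,"y":-0.122,"z":0.042,"ax":0,"ay":0,"az":0.077,"hand":0.6}])

```text
clock: 7.62
tcp_pos: [0.4689, -0.1034, 0.1371]
orientation: [-0.0, 0.999, -0.054, -0.003]
wrist_force: [-0.6, 0.0, 0.6]
finger_gap: 0.0514
```

```bash
python3 look.py 11; python3 -c "
from h import *
s=status.get_state()
overlay('pics/side11.png','side','pics/c2.png',(210,170,310,280),6,[],[s['tcp_pos'],[.4715,-.105,.064]])
"
```

```text
t 7.72 tcp [ 0.4711 -0.1049  0.1405] yaw -0.1102 tilt [-0.0003 -0.001 ] F [-0.028  -0.2312  0.0298] M [ 0.0252 -0.0227 -0.0041] gap 0.0511 j [-0.385   0.1854 -0.3513  1.0339 -0.0011  1.296 ]
```

View pics/c2.png

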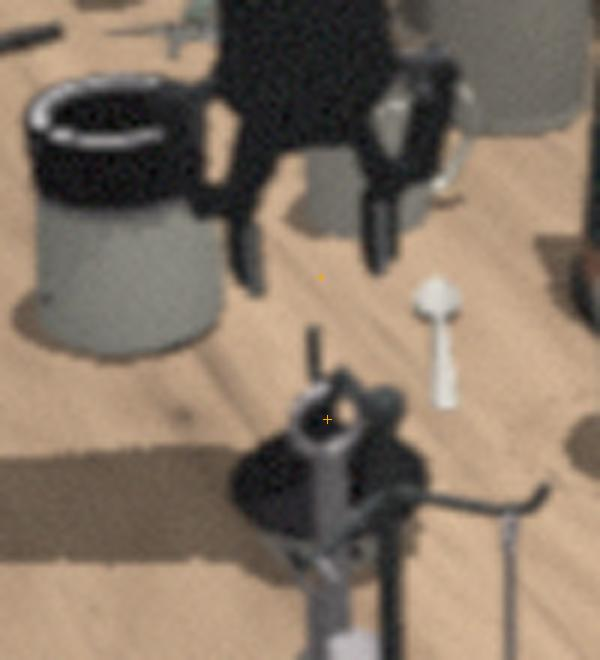

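View pics/top11.png

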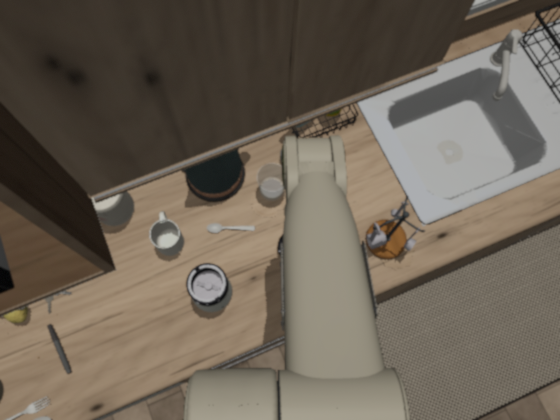

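```bash
cat > ov3.py <<'E'
from h import *
import sys
gx,gy,th=map(float,sys.argv[1:4]); src=sys.argv[4]; G=np.array([gx,gy])
ux=np.array([np.cos(th),np.sin(th)])
polys=[circ([*G,.13],.0495),circ([*G,.13],.0388)]
nt=[np.r_[G+ux*.0415,.13],np.r_[G-ux*.0415,.13]]
for k in(0.57,1.1):
  for sg in(1,-1):
    a=th-k; nt.append(np.r_[G+sg*.0475*np.array([np.cos(a),np.sin(a)]),.13])
overlay(f"pics/top{src}.png","top","pics/o1.png",(180,255,240,315),10,polys,nt)
crop(f"pics/top{src}.png","pics/o1b.png",180,255,240,315,10)
E
python3 ov3.py .4525 .1407 .194 11
```

```text
(no output)
```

View pics/o1.png

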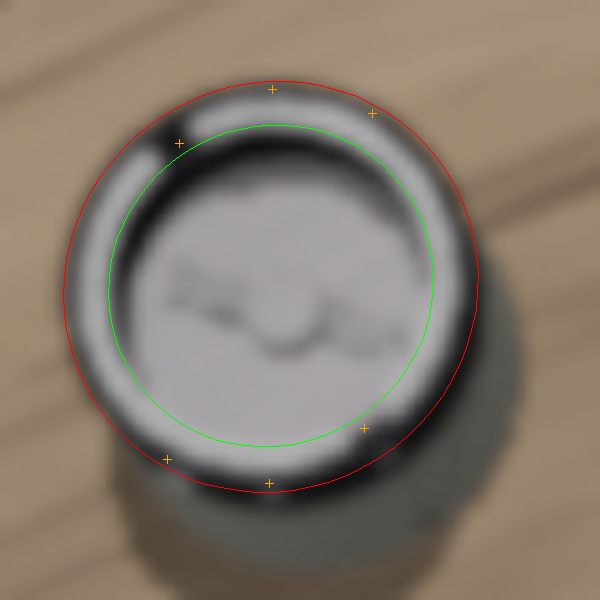

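View pics/o1b.png

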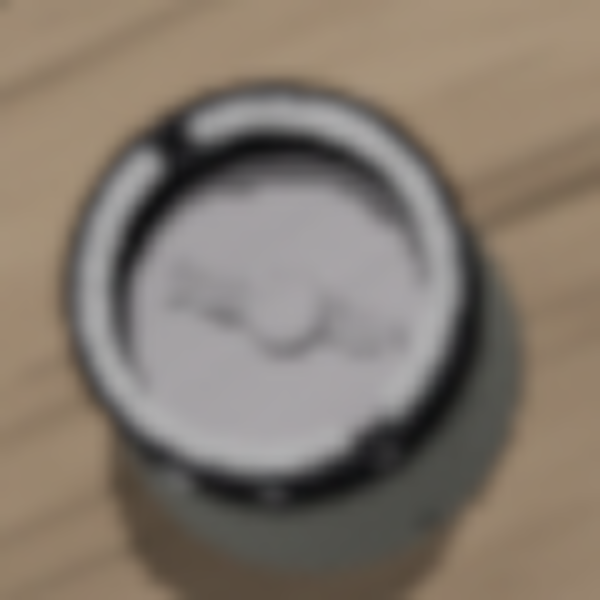

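```bash
cat > unw.py <<'E'
from h import *
import sys
gx,gy=map(float,sys.argv[1:3]); cam_,src=sys.argv[3:5]
im=cv2.cvtColor(cv2.imread(src),cv2.COLOR_BGR2GRAY).astype(np.float32)
a=np.linspace(-np.pi,np.pi,721)
rows=[]
for r,z in [(r,.13) for r in np.arange(.036,.0515,.0005)]+[(.0497,z) for z in np.arange(.13,.105,-.001)]:
    P=np.c_[gx+r*np.cos(a),gy+r*np.sin(a),np.full(len(a),z)]
    uv=proj(cam_,P).astype(np.float32)
    rows.append(cv2.remap(im,uv[:,:1].copy(),uv[:,1:].copy(),cv2.INTER_CUBIC)[:,0])
I=np.array(rows); np.save("unw.npy",I)
out=cv2.resize(np.clip(I,0,255).astype(np.uint8),(800,56*8),interpolation=cv2.INTER_NEAREST)
cv2.imwrite("pics/unw.png",out)
# lip profile at r=.0415
k=np.argmin(abs(np.arange(.036,.0515,.0005)-.0405)); p=I[k-2:k+3].mean(0)
for lo,hi in((-.5+.194,.5+.194),(-np.pi,-np.pi+.194+.5),(.194+np.pi-.5,np.pi)):
    m=(a>lo)&(a<hi); print([ (round(float(x),3),int(y)) for x,y in zip(a[m][::3],p[m][::3])])
E
python3 unw.py .4525 .1407 top pics/top11.png
```

```text
[(-0.305, 144), (-0.279, 144), (-0.253, 145), (-0.227, 145), (-0.201, 147), (-0.175, 148), (-0.148, 149), (-0.122, 148), (-0.096, 147), (-0.07, 147), (-0.044, 145), (-0.017, 144), (0.009, 143), (0.035, 135), (0.061, 123), (0.087, 105), (0.113, 82), (0.14, 61), (0.166, 43), (0.192, 31), (0.218, 27), (0.244, 29), (0.271, 37), (0.297, 50), (0.323, 73), (0.349, 97), (0.375, 118), (0.401, 134), (0.428, 142), (0.454, 142), (0.48, 145), (0.506, 146), (0.532, 146), (0.559, 146), (0.585, 148), (0.611, 146), (0.637, 146), (0.663, 145), (0.689, 144)]
[(-3.133, 164), (-3.107, 160), (-3.081, 155), (-3.054, 145), (-3.028, 138), (-3.002, 133), (-2.976, 130), (-2.95, 131), (-2.923, 131), (-2.897, 131), (-2.871, 132), (-2.845, 135), (-2.819, 141), (-2.793, 147), (-2.766, 154), (-2.74, 162), (-2.714, 165), (-2.688, 166), (-2.662, 168), (-2.635, 169), (-2.609, 168), (-2.583, 169), (-2.557, 168), (-2.531, 167), (-2.505, 166), (-2.478, 165), (-2.452, 167)]
[(2.836, 174), (2.862, 173), (2.889, 173), (2.915, 171), (2.941, 170), (2.967, 169), (2.993, 168), (3.019, 167), (3.046, 166), (3.072, 166), (3.098, 165), (3.124, 166)]
```

View pics/unw.png

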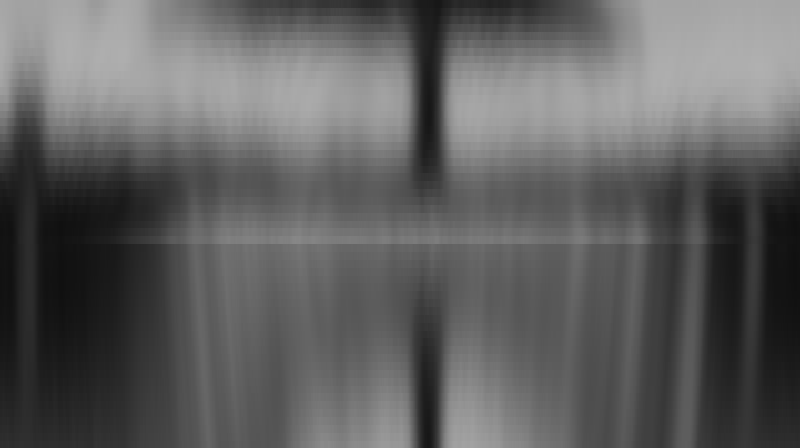

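```bash
cat > lipfit.py <<'E'
from h import *
import sys
gx,gy=map(float,sys.argv[1:3]); cam_,src=sys.argv[3:5]
im=cv2.cvtColor(cv2.imread(src),cv2.COLOR_BGR2GRAY).astype(np.float32)
a=np.linspace(-np.pi,np.pi,181)[:-1]
rs=np.arange(.040,.054,.0001)
E=[];A=[]
for t in a:
    P=np.c_[gx+rs*np.cos(t),gy+rs*np.sin(t),np.full(len(rs),.13)]
    uv=proj(cam_,P).astype(np.float32)
    p=cv2.GaussianBlur(cv2.remap(im,uv[:,:1].copy(),uv[:,1:].copy(),cv2.INTER_CUBIC),(1,9),2)[:,0]
    if min(abs(np.angle(np.exp(1j*(t-.21)))),abs(np.angle(np.exp(1j*(t-.21-np.pi)))))<.3: continue
    g=np.diff(p); k=np.argmin(g[:90])
    E.append(rs[k]); A.append(t)
A=np.array(A);E=np.array(E)
f=lambda x:E-(x[0]+x[1]*np.cos(A)+x[2]*np.sin(A))
r=least_squares(f,[.046,0,0],loss='soft_l1',f_scale=.0005); print(r.x, np.median(abs(r.fun)),"centre",gx+r.x[1],gy+r.x[2])
E
python3 lipfit.py .4525 .1407 top pics/top11.png;python3 lipfit.py .4525 .1407 side pics/side11.png
```

```text
[0.0452 0.0002 0.0004] 0.0004416687875661608 centre 0.452665549225687 0.14107493937868149
[ 0.0443 -0.0027 -0.0034] 0.0009422095669144454 centre 0.4498066339772455 0.13734781948704577
```

carry_out(plan=[{"x":0.0,"y":0.0,"z":0.03,"ax":0,"ay":0,"az":0,"hand":0.6},{"x":0.0,"y":0.0,"z":0.06,"ax":0,"ay":0,"az":0,"hand":0.6},{"x":0.0,"y":0.0,"z":0.08,"ax":0,"ay":0,"az":0,"hand":0.5},{"x":0.0,"y":0.0,"z":0.093,"ax":0,"ay":0,"az":0,"hand":0.5},{"x":0.0,"y":0.0,"z":0.097,"ax":0,"ay":0,"az":0,"hand":0.4},{"x":0.0,"y":0.0,"z":0.097,"ax":0,"ay":0,"az":0,"hand":0.4}])

```text
clock: 8.22
tcp_pos: [0.4714, -0.1055, 0.0439]
orientation: [0.001, 0.998, -0.055, 0.0]
wrist_force: [0.2, -0.6, -0.2]
finger_gap: 0.0342
```

```bash
python3 look.py 12; python3 -c "
from h import *
crop('pics/side12.png','pics/c2.png',230,190,310,270,7)
"
```

```text
t 8.32 tcp [ 0.4723 -0.1058  0.0451] yaw -0.1107 tilt [ 0.0022 -0.002 ] F [ 0.2667  0.3244 -0.5006] M [-0.0332  0.0794  0.049 ] gap 0.0338 j [-0.3857  0.2811 -0.4902  0.7967 -0.0011  1.2958]
```

View pics/c2.png

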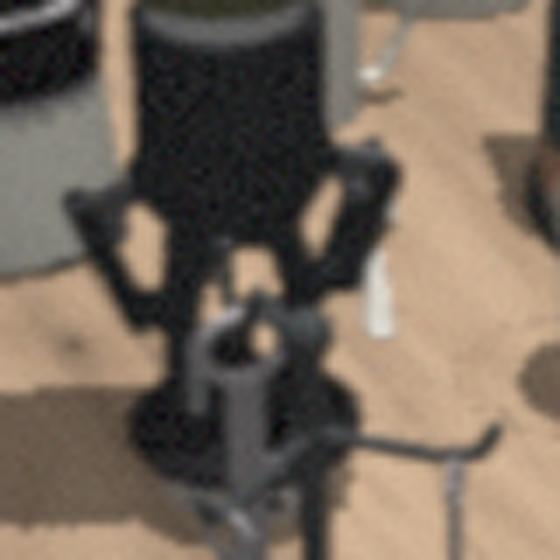

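carry_out(plan=[{"x":0.0,"y":0.0,"z":0.002,"ax":0,"ay":0,"az":0,"hand":0.3},{"x":0.0,"y":0.0,"z":0.002,"ax":0,"ay":0,"az":0,"hand":0.2},{"x":0.0,"y":0.0,"z":0.002,"ax":0,"ay":0,"az":0,"hand":0.1},{"x":0.0,"y":0.0,"z":0.002,"ax":0,"ay":0,"az":0,"hand":0},{"x":0.0,"y":0.0,"z":0.002,"ax":0,"ay":0,"az":0,"hand":0},{"x":0.0,"y":0.0,"z":0.002,"ax":0,"ay":0,"az":0,"hand":0}], squeeze=90)

```text
clock: 8.82
tcp_pos: [0.4738, -0.1065, 0.0448]
orientation: [0.002, 0.998, -0.055, 0.003]
wrist_force: [-0.7, -0.4, 5.3]
finger_gap: 0.0161
```

```bash
python3 -c "
from h import *
st()"
```

```text
t 8.82 tcp [ 0.4738 -0.1065  0.0448] yaw -0.1107 tilt [ 0.0053 -0.0036] F [-0.7376 -0.4454  5.3461] M [-0.0507  0.2502 -0.1046] gap 0.0161 j [-0.3857  0.2816 -0.4904  0.7926 -0.0013  1.2958]
```

```bash
python3 -c "
from h import *
goto([.4545,.1411,.215],1.784)"
```

```text
x -0.0456 y -0.2434 z -0.1712  ax 0.0074 ay -0.0010 az -1.8947
```

carry_out(plan=[{"x":0,"y":0,"z":-0.02,"ax":0,"ay":0,"az":0,"hand":0},{"x":0,"y":0,"z":-0.05,"ax":0,"ay":0,"az":0,"hand":0},{"x":0,"y":0,"z":-0.085,"ax":0,"ay":0,"az":0,"hand":0},{"x":0,"y":0,"z":-0.12,"ax":0,"ay":0,"az":-0.1,"hand":0},{"x":0,"y":-0.01,"z":-0.15,"ax":0,"ay":0,"az":-0.2,"hand":0},{"x":0,"y":-0.03,"z":-0.17,"ax":0.007,"ay":0,"az":-0.3,"hand":0},{"x":-0.01,"y":-0.06,"z":-0.171,"ax":0.007,"ay":0,"az":-0.4,"hand":0},{"x":-0.02,"y":-0.09,"z":-0.171,"ax":0.007,"ay":0,"az":-0.5,"hand":0},{"x":-0.025,"y":-0.12,"z":-0.171,"ax":0.007,"ay":0,"az":-0.6,"hand":0},{"x":-0.03,"y":-0.15,"z":-0.171,"ax":0.007,"ay":0,"az":-0.7,"hand":0},{"x":-0.035,"y":-0.18,"z":-0.171,"ax":0.007,"ay":0,"az":-0.8,"hand":0},{"x":-0.04,"y":-0.2,"z":-0.171,"ax":0.007,"ay":0,"az":-0.9,"hand":0}])

```text
clock: 9.82
tcp_pos: [0.4549, 0.0996, 0.2156]
orientation: [-0.001, 0.922, 0.387, 0.003]
wrist_force: [-0.1, -0.9, -1.4]
finger_gap: 0.016
```

```bash
python3 look.py 13; python3 -c "
from h import *
goto([.4545,.1411,.215],1.784)"
```

```text
t 9.92 tcp [0.4545 0.1    0.2155] yaw 0.7956 tilt [0.0035 0.0036] F [ 1.4434 -0.9884 -0.7218] M [-0.0649 -0.0402 -0.0179] gap 0.0158 j [ 0.0414  0.1042 -0.257   1.206   0.0035  0.8167]
x 0.0294 y -0.0288 z 0.0006  ax 0.0025 ay -0.0046 az -0.9884
```

View pics/side13.png

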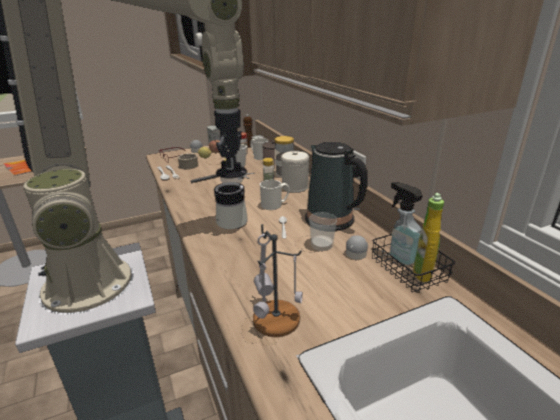

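Scoop still hangs and the lid is in hand. Continue the turn and centring above the grinder.

carry_out(plan=[{"x":0.005,"y":-0.005,"z":0,"ax":0.0025,"ay":-0.0045,"az":-0.12,"hand":0},{"x":0.01,"y":-0.01,"z":0,"ax":0.0025,"ay":-0.0045,"az":-0.24,"hand":0},{"x":0.015,"y":-0.015,"z":0,"ax":0.0025,"ay":-0.0045,"az":-0.36,"hand":0},{"x":0.02,"y":-0.02,"z":0,"ax":0.0025,"ay":-0.0045,"az":-0.48,"hand":0},{"x":0.025,"y":-0.025,"z":0,"ax":0.0025,"ay":-0.0045,"az":-0.6,"hand":0},{"x":0.0294,"y":-0.0288,"z":0,"ax":0.0025,"ay":-0.0045,"az":-0.72,"hand":0},{"x":0.0294,"y":-0.0288,"z":0,"ax":0.0025,"ay":-0.0045,"az":-0.84,"hand":0},{"x":0.0294,"y":-0.0288,"z":0,"ax":0.0025,"ay":-0.0045,"az":-0.94,"hand":0},{"x":0.0294,"y":-0.0288,"z":0,"ax":0.0025,"ay":-0.0045,"az":-0.988,"hand":0},{"x":0.0294,"y":-0.0288,"z":0,"ax":0.0025,"ay":-0.0045,"az":-0.988,"hand":0},{"x":0.0294,"y":-0.0288,"z":0,"ax":0.0025,"ay":-0.0045,"az":-0.988,"hand":0}])

```text
clock: 10.83
tcp_pos: [0.4547, 0.1406, 0.2159]
orientation: [0.0, 0.629, 0.777, 0.0]
wrist_force: [-0.8, -0.2, -2.6]
finger_gap: 0.0162
```

```bash
python3 look.py 14; python3 -c "
from h import *
goto([.4545,.1411,.215],1.784)
crop('pics/side14.png','pics/c2.png',195,130,275,230,7)
crop('pics/top14.png','pics/c3.png',160,220,260,320,6)"
```

```text
t 10.93 tcp [0.4546 0.1407 0.2158] yaw 1.7813 tilt [0.0002 0.0001] F [ 0.1321  0.2185 -1.2594] M [-0.0663  0.0023  0.0098] gap 0.0159 j [ 0.1313  0.1275 -0.2295  1.2135  0.     -0.0792]
x 0.0004 y -0.0000 z 0.0008  ax 0.0002 ay -0.0000 az -0.0027
```

View pics/c2.png

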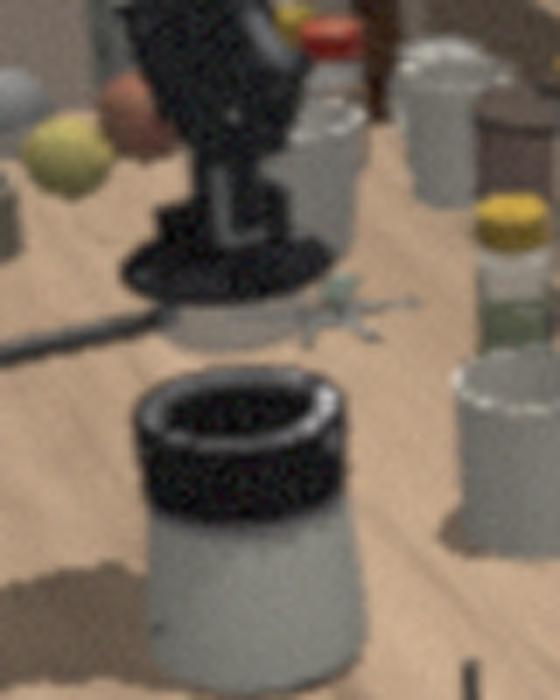

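View pics/c3.png

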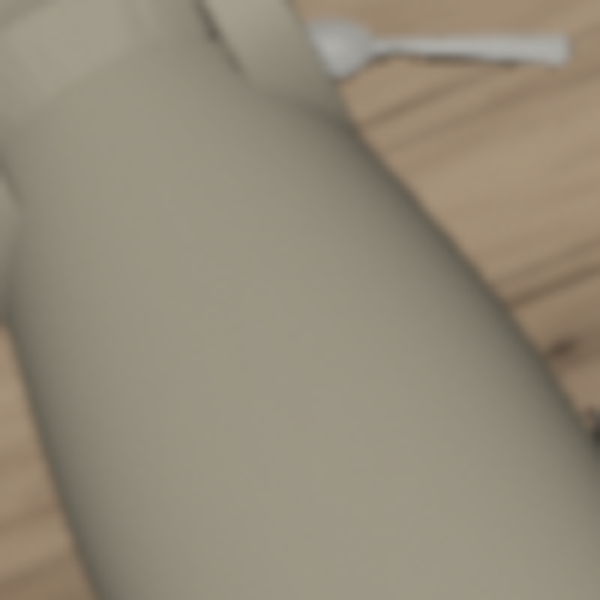

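```bash
python3 -c "
from h import *
T=status.get_state()['tcp_pos']; o=T[2]-.0448
G=[.4527,.1411]
polys=[circ([*T[:2],o+.029],.049),circ([*T[:2],o+.0],.0325),circ([*T[:2],o+.008],.0368),circ([*G,.13],.0495),circ([*G,.13],.0388),circ([*G,.13],.045)]
overlay('pics/side14.png','side','pics/c2.png',(195,130,275,230),7,polys)
"
```

```text
(no output)
```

View pics/c2.png

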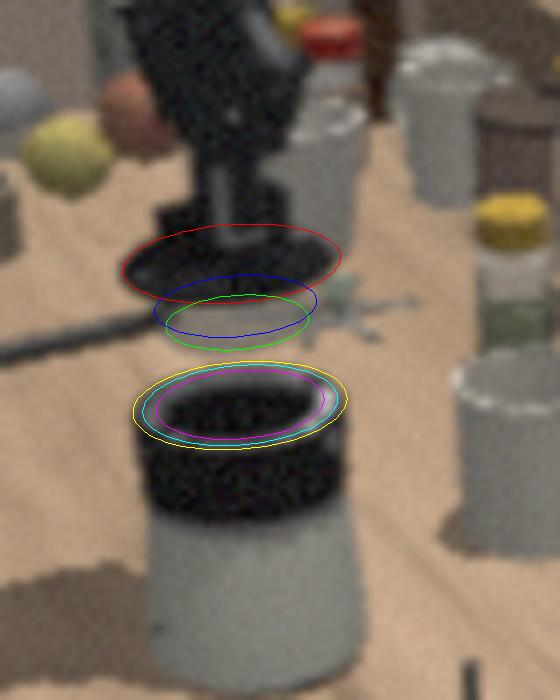

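carry_out(plan=[{"x":-0.0005,"y":-0.0007,"z":0.015,"ax":0,"ay":0,"az":0,"hand":0},{"x":-0.0005,"y":-0.0007,"z":0.03,"ax":0,"ay":0,"az":0,"hand":0},{"x":-0.0005,"y":-0.0007,"z":0.04,"ax":0,"ay":0,"az":0,"hand":0},{"x":-0.0005,"y":-0.0007,"z":0.042,"ax":0,"ay":0,"az":0,"hand":0},{"x":-0.0005,"y":-0.0007,"z":0.044,"ax":0,"ay":0,"az":0,"hand":0},{"x":-0.0005,"y":-0.0007,"z":0.046,"ax":0,"ay":0,"az":0,"hand":0},{"x":-0.0005,"y":-0.0007,"z":0.046,"ax":0,"ay":0,"az":0,"hand":0}])

```text
clock: 11.52
tcp_pos: [0.4544, 0.1403, 0.1701]
orientation: [0.0, 0.629, 0.777, 0.001]
wrist_force: [1.1, -0.3, -1.4]
finger_gap: 0.0161
```

```bash
python3 look.py 15; python3 -c "
from h import *
T=status.get_state()['tcp_pos']; o=T[2]-.0448
G=[.4527,.1411]
polys=[circ([*T[:2],o+.029],.049),circ([*G,.13],.0495)]
overlay('pics/side15.png','side','pics/c2.png',(195,140,275,220),8,polys)
"
```

```text
t 11.62 tcp [0.4545 0.1402 0.1703] yaw 1.7813 tilt [0.0012 0.0002] F [-0.2937  0.4999 -1.62  ] M [ 0.1501 -0.0112 -0.0271] gap 0.0160 j [ 0.1302  0.1503 -0.317   1.1022  0.0001 -0.0803]
```

View pics/c2.png

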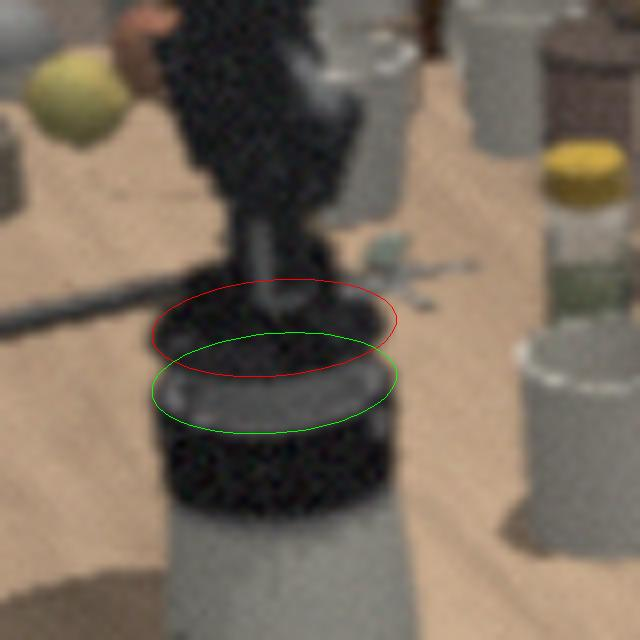

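carry_out(plan=[{"x":0,"y":0,"z":0.002,"ax":0,"ay":0,"az":0,"hand":0},{"x":0,"y":0,"z":0.004,"ax":0,"ay":0,"az":0,"hand":0},{"x":0,"y":0,"z":0.006,"ax":0,"ay":0,"az":0,"hand":0},{"x":0,"y":0,"z":0.006,"ax":0,"ay":0,"az":0,"hand":0}])

```text
clock: 11.95
tcp_pos: [0.4556, 0.1417, 0.1653]
orientation: [0.0, 0.629, 0.778, 0.003]
wrist_force: [0.7, 6.2, 0.8]
finger_gap: 0.0158
```

```bash
python3 look.py 16; python3 -c "
from h import *
T=status.get_state()['tcp_pos']; o=T[2]-.0448; print(o)
crop('pics/side16.png','pics/c2.png',195,140,275,220,8)
"
```

```text
t 12.05 tcp [0.4556 0.1417 0.1652] yaw 1.7823 tilt [0.004  0.0038] F [1.1164 6.9034 0.8797] M [ 1.3777 -0.2706  0.0414] gap 0.0160 j [ 0.1311  0.1536 -0.3263  1.0864  0.0032 -0.0804]
0.12036456025058817
```

View pics/c2.png

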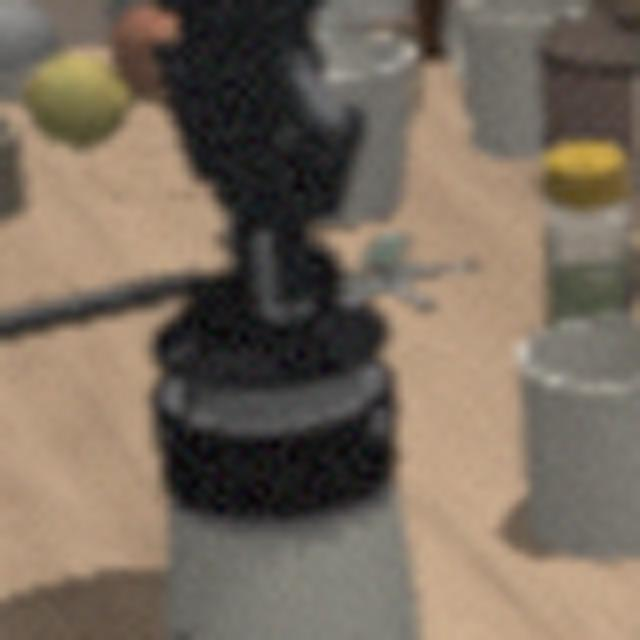

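```bash
python3 -c "
from h import *
goto([.4558,.1435,.1655],1.784)
"
```

```text
x 0.0017 y 0.0006 z -0.0003  ax 0.0047 ay -0.0028 az -0.0018
```

carry_out(plan=[{"x":0.0017,"y":0.0006,"z":0,"ax":0.0047,"ay":-0.0028,"az":0,"hand":0},{"x":0.0017,"y":0.0006,"z":0,"ax":0.0047,"ay":-0.0028,"az":0,"hand":0},{"x":0.0017,"y":0.0006,"z":0,"ax":0.0047,"ay":-0.0028,"az":0,"hand":0}])

```text
clock: 12.3
tcp_pos: [0.4556, 0.1433, 0.1649]
orientation: [0.0, 0.629, 0.778, -0.001]
wrist_force: [-0.0, -1.4, -2.2]
finger_gap: 0.016
```

```bash
python3 -c "
from h import *
st(); goto([.4558,.1435,.1655],1.784)
"
```

```text
t 12.30 tcp [0.4556 0.1433 0.1649] yaw 1.7823 tilt [-0.0007 -0.0008] F [-0.0211 -1.391  -2.2098] M [-0.0224  0.0193  0.0049] gap 0.0160 j [ 0.137   0.1593 -0.32    1.0922 -0.0007 -0.0746]
x 0.0001 y 0.0002 z -0.0006  ax -0.0008 ay 0.0007 az -0.0017
```

carry_out(plan=[{"x":0,"y":0,"z":0.002,"ax":0,"ay":0,"az":0,"hand":0},{"x":0,"y":0,"z":0.004,"ax":0,"ay":0,"az":0,"hand":0},{"x":0,"y":0,"z":0.006,"ax":0,"ay":0,"az":0,"hand":0},{"x":0,"y":0,"z":0.006,"ax":0,"ay":0,"az":0,"hand":0}])

```text
clock: 12.63
tcp_pos: [0.4551, 0.1431, 0.1581]
orientation: [-0.0, 0.629, 0.778, -0.001]
wrist_force: [-0.2, 0.4, -1.7]
finger_gap: 0.0159
```

```bash
python3 -c "
from h import *
st(); goto([.4558,.1435,.1655],1.784)
"
```

```text
t 12.63 tcp [0.4551 0.1431 0.1581] yaw 1.7822 tilt [-0.002  -0.0012] F [-0.2188  0.4359 -1.6621] M [-0.0005 -0.0204 -0.071 ] gap 0.0159 j [ 0.1367  0.164  -0.3318  1.0771 -0.0009 -0.0747]
x 0.0003 y 0.0008 z -0.0074  ax -0.0022 ay 0.0007 az -0.0018
```

carry_out(plan=[{"x":0.0003,"y":0.0005,"z":0.003,"ax":-0.002,"ay":0.0007,"az":0,"hand":0},{"x":0.0003,"y":0.0005,"z":0.006,"ax":-0.002,"ay":0.0007,"az":0,"hand":0},{"x":0.0003,"y":0.0005,"z":0.009,"ax":-0.002,"ay":0.0007,"az":0,"hand":0},{"x":0.0003,"y":0.0005,"z":0.009,"ax":-0.002,"ay":0.0007,"az":0,"hand":0}])

```text
clock: 12.97
tcp_pos: [0.455, 0.1434, 0.1484]
orientation: [-0.0, 0.629, 0.778, -0.001]
wrist_force: [0.1, 0.5, -1.4]
finger_gap: 0.016
```

```bash
python3 -c "
from h import *
st(); goto([.4558,.1435,.1478],1.784)
"
```

```text
t 12.97 tcp [0.455  0.1434 0.1484] yaw 1.7821 tilt [-0.0013 -0.0003] F [ 0.0949  0.5466 -1.3642] M [ 0.0233  0.0027 -0.009 ] gap 0.0160 j [ 0.1369  0.1703 -0.3494  1.0524 -0.0001 -0.0745]
x -0.0001 y 0.0008 z 0.0006  ax -0.0014 ay -0.0000 az -0.0019
```

carry_out(plan=[{"x":0,"y":0.0004,"z":0.001,"ax":-0.001,"ay":0,"az":0,"hand":0},{"x":0,"y":0.0004,"z":0.002,"ax":-0.001,"ay":0,"az":0,"hand":0},{"x":0,"y":0.0004,"z":0.002,"ax":-0.001,"ay":0,"az":0,"hand":0}])

```text
clock: 13.22
tcp_pos: [0.4555, 0.1435, 0.1471]
orientation: [0.0, 0.629, 0.778, 0.0]
wrist_force: [-1.9, -1.1, 3.7]
finger_gap: 0.0158
```

```bash
python3 look.py 17; python3 -c "
from h import *
crop('pics/side17.png','pics/c2.png',195,140,275,220,8)
"
```

```text
t 13.32 tcp [0.4555 0.1435 0.1471] yaw 1.7821 tilt [ 0.0004 -0.    ] F [-1.3244 -0.0087  5.6948] M [-0.163   0.4394 -0.0204] gap 0.0159 j [ 0.1369  0.1709 -0.3521  1.0474 -0.0001 -0.0744]
```

View pics/c2.png

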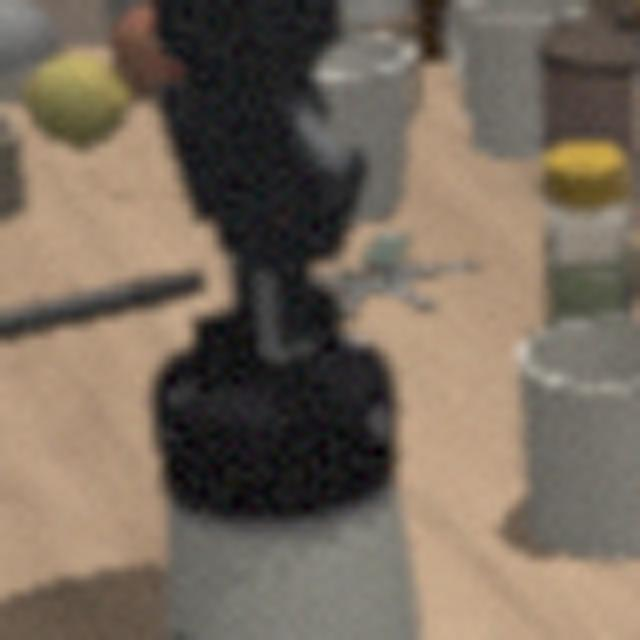

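carry_out(plan=[{"x":0,"y":0,"z":-0.0008,"ax":0,"ay":0,"az":0,"hand":0},{"x":0,"y":0,"z":-0.0008,"ax":0,"ay":0,"az":0.05,"hand":0},{"x":0,"y":0,"z":-0.0008,"ax":0,"ay":0,"az":0.1,"hand":0},{"x":0,"y":0,"z":-0.0008,"ax":0,"ay":0,"az":0.15,"hand":0},{"x":0,"y":0,"z":-0.0008,"ax":0,"ay":0,"az":0.2,"hand":0},{"x":0,"y":0,"z":-0.0008,"ax":0,"ay":0,"az":0.2,"hand":0}])

```text
clock: 13.82
tcp_pos: [0.4557, 0.1436, 0.1477]
orientation: [0.0, 0.703, 0.711, 0.0]
wrist_force: [-0.1, 0.0, -0.8]
finger_gap: 0.0159
```

```bash
python3 -c "
from h import *
st(); st()
"
```

```text
t 13.82 tcp [0.4557 0.1436 0.1477] yaw 1.5811 tilt [0.0006 0.0001] F [-0.0786  0.0094 -0.7909] M [ 0.0235 -0.0398  0.0538] gap 0.0159 j [ 0.1369  0.1706 -0.3508  1.0488  0.      0.1267]
t 13.82 tcp [0.4557 0.1436 0.1477] yaw 1.5811 tilt [0.0006 0.0001] F [-0.0786  0.0094 -0.7909] M [ 0.0235 -0.0398  0.0538] gap 0.0159 j [ 0.1369  0.1706 -0.3508  1.0488  0.      0.1267]
```

carry_out(plan=[{"x":0,"y":0,"z":0,"ax":0,"ay":0,"az":0.05,"hand":0},{"x":0,"y":0,"z":0,"ax":0,"ay":0,"az":0.1,"hand":0},{"x":0,"y":0,"z":0,"ax":0,"ay":0,"az":0.15,"hand":0},{"x":0,"y":0,"z":0,"ax":0,"ay":0,"az":0.2,"hand":0},{"x":0,"y":0,"z":0,"ax":0,"ay":0,"az":0.25,"hand":0},{"x":0,"y":0,"z":0,"ax":0,"ay":0,"az":0.3,"hand":0},{"x":0,"y":0,"z":0,"ax":0,"ay":0,"az":0.34,"hand":0},{"x":0,"y":0,"z":0,"ax":0,"ay":0,"az":0.36,"hand":0},{"x":0,"y":0,"z":0,"ax":0,"ay":0,"az":0.36,"hand":0},{"x":0,"y":0,"z":0,"ax":0,"ay":0,"az":0.36,"hand":0}])

```text
clock: 14.65
tcp_pos: [0.4557, 0.1432, 0.1476]
orientation: [0.0, 0.819, 0.574, 0.0]
wrist_force: [0.2, -2.9, -0.5]
finger_gap: 0.016
```

```bash
python3 look.py 18; python3 -c "
from h import *
crop('pics/side18.png','pics/c2.png',190,120,280,220,7)
"
```

```text
t 14.75 tcp [0.4558 0.1433 0.1477] yaw 1.2219 tilt [ 0.0006 -0.0004] F [-0.1988 -2.5116 -0.6422] M [-0.58   -0.066   0.0324] gap 0.0157 j [ 0.1368  0.1706 -0.3509  1.0487 -0.0005  0.4856]
```

View pics/c2.png

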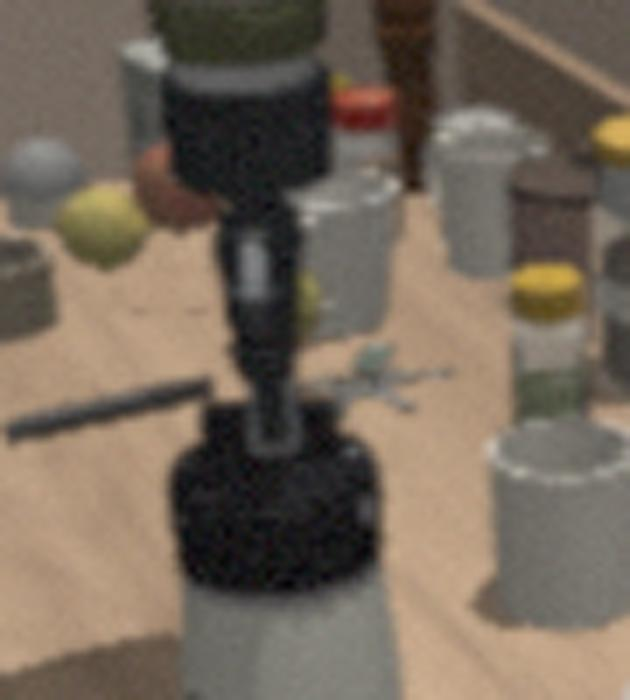

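View pics/side18.png

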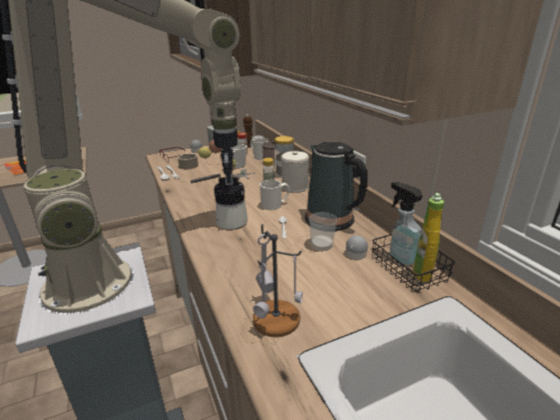

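View pics/top18.png

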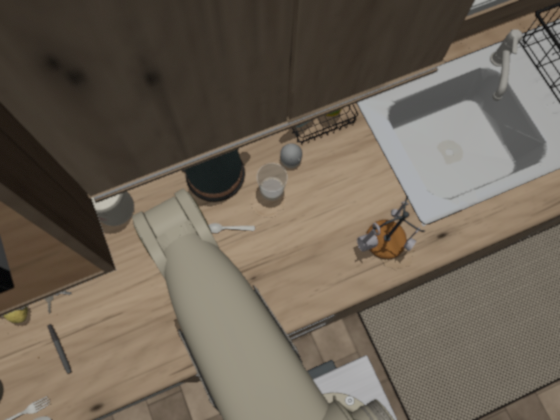

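carry_out(plan=[{"x":-0.0008,"y":0.0003,"z":0,"ax":0,"ay":0,"az":0.008,"hand":0},{"x":-0.0008,"y":0.0003,"z":0,"ax":0,"ay":0,"az":0.008,"hand":0},{"x":-0.0008,"y":0.0003,"z":0,"ax":0,"ay":0,"az":0.008,"hand":0},{"x":-0.0008,"y":0.0003,"z":0,"ax":0,"ay":0,"az":0.008,"hand":0}])

```text
clock: 15.08
tcp_pos: [0.4557, 0.1427, 0.1476]
orientation: [0.0, 0.821, 0.57, 0.0]
wrist_force: [-0.4, 0.2, -0.7]
finger_gap: 0.0158
```

```bash
python3 look.py 19; python3 -c "
from h import *
T=status.get_state()['tcp_pos']; G=T[:2]; o=.1025
for b in (-.349,.213,.213-1.1): pass
def bar(b,zt=.064,w=.009):
    u=np.array([np.cos(b),np.sin(b)]);n=np.array([-u[1],u[0]])
    return [np.r_[G+u*x+n*y,o+zt] for x,y in((-.032,-w),(.032,-w),(.032,w),(-.032,w),(-.032,-w))]
b=1.214-np.pi/2
overlay('pics/side19.png','side','pics/c2.png',(200,150,260,210),10,[bar(b),bar(b,.038),bar(b-.5,.064)])
"
```

```text
t 15.18 tcp [0.4557 0.1426 0.1476] yaw 1.2142 tilt [ 0.0005 -0.0001] F [ 0.206  -0.5211 -0.7088] M [-0.0891  0.0663  0.0701] gap 0.0160 j [ 0.1351  0.1702 -0.3515  1.0486 -0.0001  0.4917]
```

View pics/c2.png

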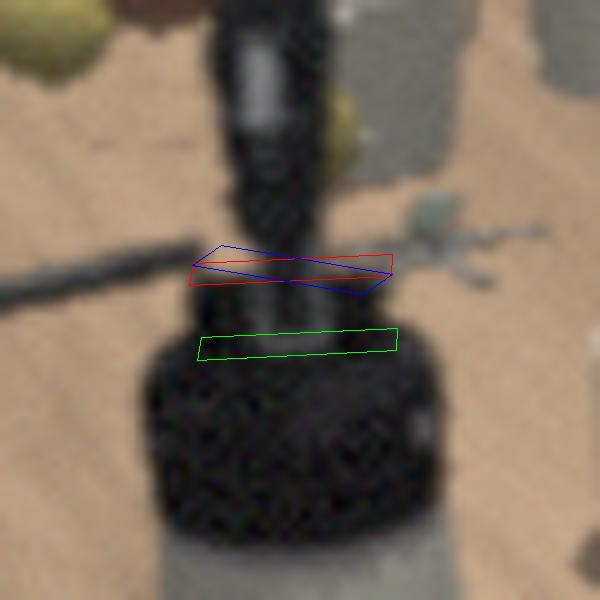

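```bash
python3 -c "
from h import *
G=np.array([.4535,.141])
for th in(.15,.213,.28):
  print(th,[((proj('side',np.r_[G+.0497*np.array([np.cos(th-k),np.sin(th-k)]),.12])[0]-[200,150]+.5)*10).round() for k in(0,.57,1.1)])
crop('pics/side19.png','pics/d1.png',230,215,320,335,5); crop('pics/top19.png','pics/d2.png',340,190,430,270,6)
st()"
```

```text
0.15 [array([433., 368.]), array([451., 401.]), array([424., 435.])]
0.213 [array([428., 365.]), array([451., 397.]), array([429., 431.])]
0.28 [array([422., 362.]), array([451., 393.]), array([434., 427.])]
t 15.18 tcp [0.4557 0.1426 0.1476] yaw 1.2142 tilt [ 0.0005 -0.0001] F [ 0.206  -0.5211 -0.7088] M [-0.0891  0.0663  0.0701] gap 0.0160 j [ 0.1351  0.1702 -0.3515  1.0486 -0.0001  0.4917]
```

View pics/d1.png

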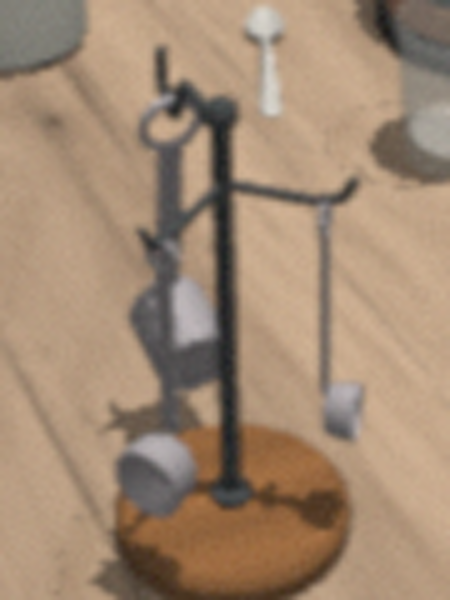

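View pics/d2.png

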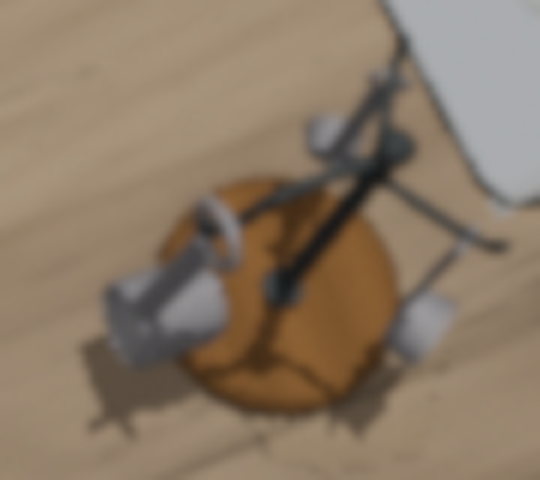

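```bash
python3 -c "
from h import *
print(env.hand_in()); st()"
```

```text
the job is handed in; nothing more can be done
None
the job is handed in; nothing more can be done
```

The scoop is hanging by its loop on the empty hook, released. The lid is seated in the grinder and held at the pulse position with the gripper still closed. I handed in at about 15 s of the 64 s allowed.

**Scoop:** I lowered the loop over the prong and opened the fingers. The last pictures from both cameras show it hanging freely, clear of the arm.

**Lid:** On the first descent the plug touched the mouth's edge at about 7 N sideways, because the camera positions were 2–3 mm off. I moved about 2 mm in +y, and the lid then dropped to its full depth without resistance. Its underside was at about 102.5 mm, against 103 mm given.

**Twist:** The tool turned 0.568 rad clockwise from the insertion angle, so the switch should be at about 0.52, the middle of the pulse range. At the end:
- The spring still pushed back with about 0.07 N m, less than the stated 0.09 N m but within sensor noise.
- Side force was below 1 N.
- I saw no sign of the 0.4 N m detent, and nothing clicked.

**Disagreements:**
- Estimates of the notch angle ranged from about 0.19 to 0.28 rad. The notches themselves gave 0.22 and I used 0.213; the outlier was the lock mark. The pins going in freely means the angle was right to within about 0.05 rad, and the pulse window is about ±0.17 rad.
- The two cameras differed by 3–5 mm on the grinder and hook positions.
- I could not read the pulse mark directly under the lid. The one mark visible in the last side view was the lock bar, where I expected it.

The mug, tumbler and teaspoon were not touched and look unmoved in the last pictures.

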